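Gauge channel nuts and lock the good ones in the fixture rail

TASK

Try the pin gauge in the bore of every channel nut on the bench, taking the colours in the order blue, green, yellow, orange, white (one of these may be missing), as far as the pin goes without forcing it. Each nut that takes the whole pin goes into the rail over one of its sprung pads: foot along the slot, pressed down and twisted a quarter turn so that the lips hold its foot; each nut that stops the pin part way is stood upright in the red tray. Finish with the gauge back upright in its stand, and leave the bottle, loupe and case alone.

Things in the scene. Friction and masses are not known exactly. Their poses are not given: they have to be found in the camera images.
- rail: fixed aluminium channel rail, 260 mm long (its y axis), 70 mm wide (x), 28 mm high, open upwards; origin at the centre of its underside, z up. Its slot runs along y, 26 mm wide, between two lips 5 mm thick (underside 23 mm, top 28 mm above the table); under the lips the channel is 58 mm wide
- tray: fixed open red plastic reject tray, outside 170 mm (its x) by 150 mm (y) by 20 mm high, walls and floor 4 to 5 mm thick; origin at the centre of its underside
- stand_hole (a point): centre of the mouth of the round hole, 15 mm wide and 28 mm deep, in the top of the fixed black gauge stand (60 mm square, 30 mm high, on a thin steel plate); the pin gauge starts in it, its handle resting on the top
- gauge_grip (a point): centre of the square white handle (18 x 18 mm, 50 mm tall, 25 mm above its lower end) of the loose steel pin gauge, 60 g; x and y axes across the flats, z up the handle, away from the pin
- gauge_tip (a point): tip of the gauge's pin: 10 mm thick, 24 mm long from tip to handle, its first 3 mm tapered to 6 mm; 49 mm below gauge_grip
- seat0 (a point): point on the slot's centre line, level with the lips' top, over the black sprung pad at the +y end (seats 76 mm apart). Pad: 70 mm long, top 17 mm above the table, yields 6 mm down, 2 N at first, 6 N fully down. Turn the nut with its underside 11.5 to 15 mm above the table; when it is let go the pad lifts its foot against the lips, underside at 15 mm
- seat1 (a point): point on the slot's centre line, level with the lips' top, over the black sprung pad in the middle (seats 76 mm apart). Pad: 70 mm long, top 17 mm above the table, yields 6 mm down, 2 N at first, 6 N fully down. Turn the nut with its underside 11.5 to 15 mm above the table; when it is let go the pad lifts its foot against the lips, underside at 15 mm
- seat2 (a point): point on the slot's centre line, level with the lips' top, over the black sprung pad at the -y end (seats 76 mm apart). Pad: 70 mm long, top 17 mm above the table, yields 6 mm down, 2 N at first, 6 N fully down. Turn the nut with its underside 11.5 to 15 mm above the table; when it is let go the pad lifts its foot against the lips, underside at 15 mm
- blue1_grip (a point): point on the axis of the blue channel nut, 40 mm above its underside, at a good height to grip. Only one of the two listed blue nuts is present. Loose, about 100 g, 54 mm high: a steel foot 46 mm (its x) by 22 mm (y) by 8 mm, a round neck 18 mm thick, and from 20 mm up, coloured blue, a square body 24 x 24 mm, flats across x and y
- blue1_hole (a point): centre of the mouth of the blue nut's bore, in the middle of its top face; 13 mm wide at the mouth. A good bore stays 13 mm wide and is 28 mm deep; a faulty one narrows to 7 mm at 10 mm depth and stops the pin there. They look alike from outside
- blue2_grip (a point): point on the axis of the blue channel nut, 40 mm above its underside, at a good height to grip. Only one of the two listed blue nuts is present. Loose, about 100 g, 54 mm high: a steel foot 46 mm (its x) by 22 mm (y) by 8 mm, a round neck 18 mm thick, and from 20 mm up, coloured blue, a square body 24 x 24 mm, flats across x and y
- blue2_hole (a point): centre of the mouth of the blue nut's bore, in the middle of its top face; 13 mm wide at the mouth. A good bore stays 13 mm wide and is 28 mm deep; a faulty one narrows to 7 mm at 10 mm depth and stops the pin there. They look alike from outside
- green1_grip (a point): point on the axis of the green channel nut, 40 mm above its underside, at a good height to grip. Loose, about 100 g, 54 mm high: a steel foot 46 mm (its x) by 22 mm (y) by 8 mm, a round neck 18 mm thick, and from 20 mm up, coloured green, a square body 24 x 24 mm, flats across x and y
- green1_hole (a point): centre of the mouth of the green nut's bore, in the middle of its top face; 13 mm wide at the mouth. A good bore stays 13 mm wide and is 28 mm deep; a faulty one narrows to 7 mm at 10 mm depth and stops the pin there. They look alike from outside
- yellow1_grip (a point): point on the axis of the yellow channel nut, 40 mm above its underside, at a good height to grip. May be absent. Loose, about 100 g, 54 mm high: a steel foot 46 mm (its x) by 22 mm (y) by 8 mm, a round neck 18 mm thick, and from 20 mm up, coloured yellow, a square body 24 x 24 mm, flats across x and y
- yellow1_hole (a point): centre of the mouth of the yellow nut's bore, in the middle of its top face; 13 mm wide at the mouth. A good bore stays 13 mm wide and is 28 mm deep; a faulty one narrows to 7 mm at 10 mm depth and stops the pin there. They look alike from outside
- orange1_grip (a point): point on the axis of the orange channel nut, 40 mm above its underside, at a good height to grip. May be absent. Loose, about 100 g, 54 mm high: a steel foot 46 mm (its x) by 22 mm (y) by 8 mm, a round neck 18 mm thick, and from 20 mm up, coloured orange, a square body 24 x 24 mm, flats across x and y
- orange1_hole (a point): centre of the mouth of the orange nut's bore, in the middle of its top face; 13 mm wide at the mouth. A good bore stays 13 mm wide and is 28 mm deep; a faulty one narrows to 7 mm at 10 mm depth and stops the pin there. They look alike from outside
- white1_grip (a point): point on the axis of the white channel nut, 40 mm above its underside, at a good height to grip. May be absent. Loose, about 100 g, 54 mm high: a steel foot 46 mm (its x) by 22 mm (y) by 8 mm, a round neck 18 mm thick, and from 20 mm up, coloured white, a square body 24 x 24 mm, flats across x and y
- white1_hole (a point): centre of the mouth of the white nut's bore, in the middle of its top face; 13 mm wide at the mouth. A good bore stays 13 mm wide and is 28 mm deep; a faulty one narrows to 7 mm at 10 mm depth and stops the pin there. They look alike from outside
- cleaner: bystander: white bottle with a blue cap, 44 mm thick, 110 mm tall; origin at its underside
- loupe: bystander: black loupe, 44 mm wide, 45 mm tall; origin at its underside
- standards: bystander: wooden case of standards, 50 x 100 x 30 mm; origin at its underside

How it is judged (in metres and radians):
On the way, in this order (a step that is already met when the one before it is completed fails the run):
1. the pin gauge has been tried in the bore of the blue nut (it stops part way) (z of gauge_tip in the frame of blue1_hole between -0.03 and -0.004 m and horizontal distance between gauge_tip and blue1_hole below 0.006 m), for 0.1 s.
2. the pin gauge has been tried in the bore of the blue nut (it goes home) (z of gauge_tip in the frame of blue2_hole between -0.03 and -0.017 m and horizontal distance between gauge_tip and blue2_hole below 0.006 m), for 0.1 s.
3. the pin gauge has been tried in the bore of the green nut (it stops part way) (z of gauge_tip in the frame of green1_hole between -0.03 and -0.004 m and horizontal distance between gauge_tip and green1_hole below 0.006 m), for 0.1 s.
4. the pin gauge has been tried in the bore of the yellow nut (it goes home) (z of gauge_tip in the frame of yellow1_hole between -0.03 and -0.017 m and horizontal distance between gauge_tip and yellow1_hole below 0.006 m), for 0.1 s.
5. the pin gauge has been tried in the bore of the orange nut (it goes home) (z of gauge_tip in the frame of orange1_hole between -0.03 and -0.017 m and horizontal distance between gauge_tip and orange1_hole below 0.006 m), for 0.1 s.
6. the pin gauge has been tried in the bore of the white nut (it stops part way) (z of gauge_tip in the frame of white1_hole between -0.03 and -0.004 m and horizontal distance between gauge_tip and white1_hole below 0.006 m), for 0.1 s.
At the end, for the whole second after the job is handed in: Good nuts in the rail: within 6 mm of the slot's centre line, 115 mm of its middle, foot across within 0.3 rad, grip point 51 to 58 mm above the rail's underside. Faulty nuts upright in the tray. Gauge upright in its stand, pin 18 mm or more in (x of blue1_grip in the frame of tray between -0.08 and 0.08 m and y of blue1_grip in the frame of tray between -0.07 and 0.07 m and height (world z) of each of blue1_grip, green1_grip, white1_grip below 0.052 m and angle between each of blue1_grip, blue2_grip, green1_grip, yellow1_grip, orange1_grip, white1_grip's own z axis and vertical below 0.2 rad and x of blue2_grip in the frame of rail between -0.006 and 0.006 m and y of blue2_grip in the frame of rail between -0.115 and 0.115 m and z of blue2_grip in the frame of rail between 0.051 and 0.058 m and angle between the x axis of each of blue2_grip, yellow1_grip, orange1_grip and the x axis of rail, either way round below 0.3 rad and x of green1_grip in the frame of tray between -0.08 and 0.08 m and y of green1_grip in the frame of tray between -0.07 and 0.07 m and x of yellow1_grip in the frame of rail between -0.006 and 0.006 m and y of yellow1_grip in the frame of rail between -0.115 and 0.115 m and z of yellow1_grip in the frame of rail between 0.051 and 0.058 m and x of orange1_grip in the frame of rail between -0.006 and 0.006 m and y of orange1_grip in the frame of rail between -0.115 and 0.115 m and z of orange1_grip in the frame of rail between 0.051 and 0.058 m and x of white1_grip in the frame of tray between -0.08 and 0.08 m and y of white1_grip in the frame of tray between -0.07 and 0.07 m and horizontal distance between gauge_tip and stand_hole below 0.008 m and z of gauge_tip in the frame of stand_hole below -0.018 m and angle between gauge_tip's own z axis and vertical below 0.15 rad); the robot touches nothing.
It fails at once if the bottle, loupe or case is moved more than 30 mm (distance of any of cleaner, loupe, standards from where it was at the start of the episode above 0.03 m).
It fails at once if the gauge is forced into a nut with more than 40 N (contact force between gauge and blue1 above 40 N or contact force between gauge and blue2 above 40 N or contact force between gauge and green1 above 40 N or contact force between gauge and yellow1 above 40 N or contact force between gauge and orange1 above 40 N or contact force between gauge and white1 above 40 N).
Of blue1, blue2 only 1 to 1 are there at a start; the rules pass over those that are not, and their reading is None.
Of yellow1, orange1, white1 only 2 to 3 are there at a start; the rules pass over those that are not, and their reading is None.
At some moment in a run one of blue1, blue2, green1, yellow1, orange1, white1 may be knocked a few centimetres aside while the robot is not near it.
It also fails if it takes over 210 s, if anything falls off the work surface, if the arm or the gripper's body presses on something with over 40 N, if the wrist force passes 120 N, or if a joint passes its speed limit or range.

ROBOT

A 7-joint arm with a two-finger parallel gripper is mounted at the origin on the work surface. World frame = base frame: x ahead of the robot, y to its left, z up, the work surface at z = 0. Lengths are in mm, angles in rad, forces in N, time in s.
With the tool pointing down it reaches from about 400 to 925 mm from the base axis. Payload 5.6 kg.
Tool frame: the origin (TCP) lies between the finger pads; the fingertips stand 17 mm ahead of it and the grasp point (between the pads) lies 2 mm behind it; z points along the fingers, y is the line along which they close (so a half turn about z gives the same grasp; the last joint's range is limited). The gripper opens to 85 mm and grips with 20 to 120 N. Pads are 22 mm wide; open, the fingers measure 114 mm over their backs; the gripper's body (76 mm by 85 mm) begins 54 mm behind the grasp point. The pads swing forward as they close: fully open they stand 13 mm farther back than shut.
Start: joints at [-1.231, 0.468, -0.012, 1.603, 0.006, 1.071, -0.056], TCP at [242.827, 602.945, 248.29] pointing down, gripper open.
Joint ranges: [-2.53, 2.53], [-0.31, 2.02], [-1.57, 1.55], [0.28, 2.44], [-1.29, 4.43], [0.15, 1.84], [-2.92, 2.92]. Speed limits (rad/s): [2.57, 2.57, 3.14, 3.14, 3.14, 3.14, 3.14].

INTERFACE

Orientations are given as [roll, pitch, yaw] about the fixed x, y, z axes, in that order (R = Rz(yaw) Ry(pitch) Rx(roll)).
In Python, from rig import ctrl gives the robot as it stands.
- The arm moves only by the tool play_rows, never from a script. Its argument "commands" is a list that holds one entry, the list of rows, each a list of 5 numbers: the gripper's target within -1 to 1 (shut at 1, half-way at 0, fully open at -1), then the shift along the world's x, y, z in mm, then the turn about the world's z in degrees. A call has 1 to 5 rows; each row is the pose to reach, as a shift and turn from the pose commanded when the call began; what a row does not reach only later rows make up. A row lasts 1/8 s, in which the tool goes at most 62.5 mm and 10.7 degrees, less where a joint would pass 70% of its speed; a pose out of reach is approached as far as the arm can. A call with a gripper value outside its range is refused whole. The fingers move at their own pace and stop on an object; the grip force is fixed at half the most. Time passes only in rows, so rows that repeat a pose let the fingers close. It gives the time, the measured TCP pose, the force and the opening at its end, in the units of the state.
- ctrl.get_obs(): the state, without advancing time (a new reading comes with each control period).
- ctrl.snapshot(name): name is "side" or "top"; returns the picture (420x560x3 uint8, red, green, blue); there is no depth.
- ctrl.camera_params(name): a dict with "K" (3x3 intrinsics, pixels), "T" (4x4, takes a point from camera to world coordinates). Camera axes: x right, y down, z forward; pixel columns grow to the right and rows downward; lengths in mm; the calibration is good to about 2 mm. A picture is of the moment at which its call begins. camera_params takes no time and is no camera call.
- ctrl.job_done(): hands the job in, once; it reports no verdict.
The state is a dict: "clock": time; "joint_pos": joint angles; "qd": joint speeds; "joint_torque": joint torques, N m; "tcp_pos": TCP position; "tcp_rot": TCP orientation; "wrist_force": force on the tool from outside, world axes, zero at the start; "torque": the same for the moment, N m; "width": opening from 0.0 (shut) to 1.0 (fully open).
Only numpy, scipy, OpenCV 4.12 (cv2) and the standard library are available. Lean on these libraries where they do the work, as an engineer would, in place of code of your own. Each camera call takes 0.05 s, during which the arm holds its last target. There are 200 camera calls.

## Working session

There is one attempt and no reset: what is moved stays moved. The work goes in short steps, Python scripts to look and compute and a tool call to move; the robot and the scene stay as the last step left them, time stands still between calls to the robot, and variables do not carry over. Pictures are saved under pics/ and viewed, on a budget of 14 in all, crops included, one or two more only if the job needs it, and the job is handed in when it is done.

Besides the shell and the picture viewer there is one more tool, called by a JSON object that holds its "name" and its "arguments", one argument or row to a line. play_rows: Moves the arm, as the interface text tells. Its arguments: {"type":"object","properties":{"commands":{"type":"array"}},"required":["commands"]}

```bash
mkdir -p pics; ls
python3 - <<'E'
from rig import ctrl
import cv2,numpy as np
o=ctrl.get_obs();print(o)
for n in("side","top"):
    im=ctrl.snapshot(n);cv2.imwrite(f"pics/{n}0.png",im[...,::-1])
    p=ctrl.camera_params(n);print(n,np.round(p["K"],1).tolist(),np.round(p["T"],3).tolist())
E
```

```text
pics
{'clock': 0.0, 'joint_pos': array([-1.23097523,  0.46839804, -0.01158441,  1.60365547,  0.00599047,
        1.07139666, -0.05631645]), 'qd': array([-0.00018499,  0.00174334,  0.00093583, -0.00130907, -0.00040125,
       -0.00122178,  0.00159829]), 'joint_torque': array([-1.11849065e-03, -5.32392704e+01,  2.09639256e-02, -2.51293552e+01,
        1.14947718e-02,  7.93972984e-03, -1.09476596e-05]), 'tcp_pos': array([242.66751403, 602.41649229, 247.31157295]), 'tcp_rot': array([-3.13977389e+00,  1.26406498e-04,  2.75867041e+00]), 'wrist_force': array([-0.23733598, -0.03366004, -0.06572979]), 'torque': array([0.00374158, 0.01720517, 0.0036497 ]), 'width': 1.0024174073757817}
side [[504.9, 0.0, 278.6], [0.0, 504.9, 208.2], [0.0, 0.0, 1.0]] [[0.987, -0.094, 0.129, 459.966], [-0.159, -0.489, 0.858, -888.74], [-0.018, -0.867, -0.498, 592.224], [0.0, 0.0, 0.0, 1.0]]
top [[451.4, 0.0, 282.3], [0.0, 451.4, 210.2], [0.0, 0.0, 1.0]] [[0.016, -0.999, 0.052, 541.204], [-1.0, -0.016, 0.009, 8.451], [-0.009, -0.052, -0.999, 949.37], [0.0, 0.0, 0.0, 1.0]]
```

View pics/top0.png

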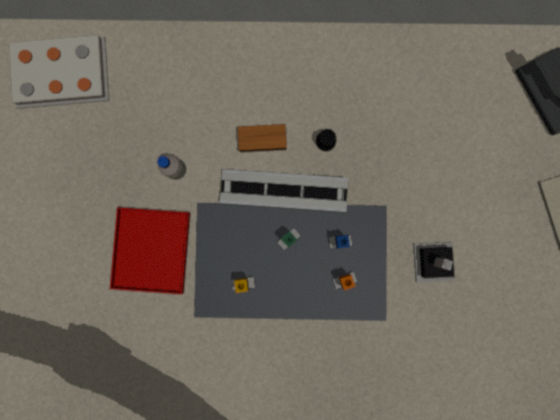

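View pics/side0.png

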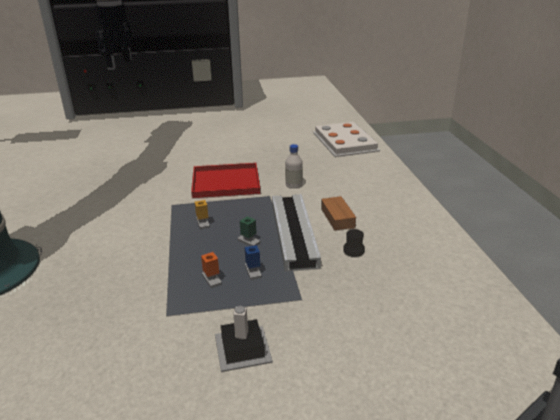

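The top view shows blue (342,241), green (289,239), yellow (241,286), orange (347,282). White is absent. The stand is at (437,263), the rail at (284,190) and the tray at (150,250). Next I'll take a closer look with measured masks.

```bash
cat > h.py <<'E'
from rig import ctrl
import cv2,numpy as np
P={n:ctrl.camera_params(n) for n in("side","top")}
def cast(n,u,v,z):
    K,T=P[n]["K"],np.array(P[n]["T"])
    d=T[:3,:3]@np.linalg.solve(K,[u,v,1.]);o=T[:3,3]
    return o+d*(z-o[2])/d[2]
def proj(n,X):
    K,T=P[n]["K"],np.array(P[n]["T"]);c=T[:3,:3].T@(np.array(X)-T[:3,3]);q=K@c;return q[:2]/q[2]
def tri(uv,uw):   # top and side pixel -> point, gap
    A,b=np.zeros((3,3)),np.zeros(3);L=[]
    for n,(u,v) in(("top",uv),("side",uw)):
        K,T=P[n]["K"],np.array(P[n]["T"]);d=T[:3,:3]@np.linalg.solve(K,[u,v,1.]);d/=np.linalg.norm(d)
        M=np.eye(3)-np.outer(d,d);A+=M;b+=M@T[:3,3];L.append((M,T[:3,3]))
    x=np.linalg.solve(A,b);return x,[np.linalg.norm(M@(x-o)) for M,o in L]
HUE={"blue":(100,125),"green":(60,95),"yellow":(20,32),"orange":(6,18)}
def snap(n,save=None):
    im=ctrl.snapshot(n)
    if save:cv2.imwrite(f"pics/{save}.png",im[...,::-1])
    return im
ROI={"top":(195,205,387,320),"side":(165,190,300,310)}
def mask(im,c,n,roi=None):
    h=cv2.cvtColor(im,cv2.COLOR_RGB2HSV);a,b=HUE[c]
    m=cv2.inRange(h,(a,110,35),(b,255,255));x0,y0,x1,y1=roi or ROI[n]
    k=np.zeros_like(m);k[y0:y1,x0:x1]=m[y0:y1,x0:x1]
    N,l,s,ce=cv2.connectedComponentsWithStats(k)
    if N<2:return None
    i=1+np.argmax(s[1:,4]);return (l==i).astype(np.uint8),s[i],ce[i]
E
python3 - <<'E'
from h import *
t=cv2.imread("pics/top0.png")[...,::-1].copy()
for c in HUE:
    r=mask(t,c,"top")
    if r is None:print(c,None);continue
    m,s,ce=r;ct=cv2.findContours(m,0,2)[0][0];print(c,s,np.round(ce,1),cv2.minAreaRect(ct),np.round(cast("top",*ce,50),0))
def crop(x,y,w,h,k):return cv2.resize(t[y:y+h,x:x+w],None,fx=k,fy=k,interpolation=cv2.INTER_CUBIC)
row=np.hstack([crop(x-20,y-20,40,40,5) for x,y in((342,241),(289,239),(241,286),(347,282))])
r2=np.hstack([crop(412,238,50,50,5),crop(214,164,137,50,4)[:200].copy() if 0 else cv2.resize(crop(214,164,140,50,4),(550,250))])
cv2.imwrite("pics/m1.png",np.vstack([row,r2[:, :800]])[...,::-1])
E
```

```text
blue [336 235  13  13 155] [342.  241.1] ((342.0, 241.0), (12.0, 12.0), 90.0) [ 529. -102.   50.]
green [282 233  14  13  94] [288.5 238.6] ((288.7500305175781, 238.75003051757812), (10.606600761413574, 8.485280990600586), 45.0) [532.   4.  50.]
yellow [234 278  14  15 179] [240.7 285.2] ((240.5, 285.0), (14.0, 13.0), 90.0) [438.  97.  50.]
orange [339 274  17  16 186] [346.6 281.6] ((346.6723937988281, 281.4309997558594), (15.041322708129883, 12.812978744506836), 68.19859313964844) [ 449. -112.   50.]
```

View pics/m1.png

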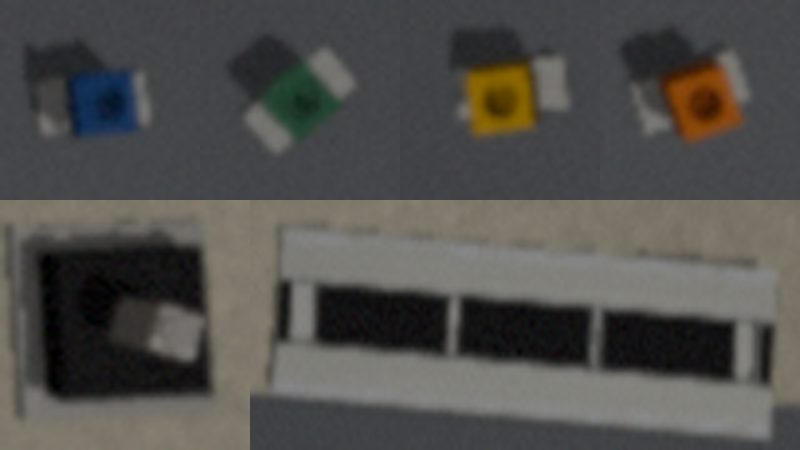

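The crops show clear bores and feet, with blue's foot nearly along y. The slot has its pads visible. The handle leans out at the right of the stand because of perspective.

```bash
cat >> h.py <<'E'
def nut(im,c,roi=None):
    """top view: bore centre (z=54) in world and foot yaw (deg, mod 180), from the bore and the foot's white ends"""
    r=mask(im,c,"top",roi)
    if r is None:return None
    _,s,ce=r;k=8;x0,y0=int(ce[0])-20,int(ce[1])-20
    g=cv2.resize(im[y0:y0+40,x0:x0+40],None,fx=k,fy=k,interpolation=cv2.INTER_CUBIC)
    h=cv2.cvtColor(g,cv2.COLOR_RGB2HSV);a,b=HUE[c]
    m=cv2.inRange(h,(a-4,70,30),(b+4,255,255));cs=cv2.findContours(m,0,2)[0];ct=max(cs,key=cv2.contourArea)
    f=cv2.drawContours(np.zeros_like(m),[cv2.convexHull(ct)],-1,1,-1);fe=cv2.erode(f,np.ones((27,27)))
    V=cv2.GaussianBlur(g.max(2),(0,0),4).astype(float);lo=V[fe>0].min();hi=np.percentile(V[fe>0],85)
    w=np.clip((lo+hi)/2-V,0,None)*fe;yy,xx=np.mgrid[:320,:320];u=np.array([(w*xx).sum(),(w*yy).sum()])/w.sum()
    u=(u+.5)/k-.5+[x0,y0];X=cast("top",*u,54)
    def ang(rc):
        p=cv2.boxPoints(rc);p=[cast("top",*((q+.5)/k-.5+[x0,y0]),54)[:2] for q in p];e=[p[1]-p[0],p[2]-p[1]];L=[np.hypot(*q) for q in e]
        return [round(float(np.degrees(np.arctan2(q[1],q[0]))%180),1) for q in e],np.round(L,1)
    fm=(((h[...,1]<70)&(h[...,2]>110))*255).astype(np.uint8);fm[np.hypot(xx-160,yy-160)>150]=0
    pts=np.vstack([q for q in cv2.findContours(fm,0,1)[0] if cv2.contourArea(q)>200]) if fm.any() else None
    return u,X,ang(cv2.minAreaRect(ct)),ang(cv2.minAreaRect(pts)) if pts is not None else None
E
python3 - <<'E'
from h import *
t=cv2.imread("pics/top0.png")[...,::-1].copy()
for c in HUE:
    u,X,a,f=nut(t,c);print(c,np.round(u,1),np.round(X,1),"body",a,"foot",f)
G=t.max(2).astype(float)
# slot edges
E={0:[],1:[]}
for x in list(range(234,262))+list(range(270,297))+list(range(305,334)):
    c=G[:,x];yc=int(185+ (x-232)*0.06+4)
    for s,d in((0,-1),(1,1)):
        y=yc
        while c[y]<80:y+=d
        f=(80-c[y-d])/(c[y]-c[y-d]);E[s].append((x,y-d+d*f))
for s in E:
    q=np.array(E[s]);p=np.polyfit(q[:,0],q[:,1],1);print("slot",s,p,np.abs(np.polyval(p,q[:,0])-q[:,1]).max())
    print([np.round(cast("top",x,np.polyval(p,x),28),1) for x in(232,284,334)])
print("row mid",G[188:192,216:352].mean(0).astype(int).tolist())
# handle
k=8;g=cv2.resize(t[238:288,412:462],None,fx=k,fy=k,interpolation=cv2.INTER_CUBIC).max(2)
for th in(140,120):
    m=(g>th).astype(np.uint8);m[:, :150]=0;m[:160]=0;m[310:]=0;m[:,345:]=0
    ct=max(cv2.findContours(m,0,2)[0],key=cv2.contourArea);rc=cv2.minAreaRect(ct);p=(np.array(cv2.boxPoints(rc))+.5)/k-.5+[412,238]
    print("handle top",np.round(p,1).tolist(),[np.round(cast("top",*q,82),1) for q in p],np.round(cast("top",*p.mean(0),82),1))
# stand top (dark square), tray
gg=(g<60).astype(np.uint8);ct=max(cv2.findContours(gg,0,2)[0],key=cv2.contourArea);p=(np.array(cv2.boxPoints(cv2.minAreaRect(ct)))+.5)/k-.5+[412,238]
print("stand",[np.round(cast("top",*q,30),1) for q in p],np.round(cast("top",*p.mean(0),30),1))
h=cv2.cvtColor(t,cv2.COLOR_RGB2HSV);m=cv2.inRange(h,(0,150,60),(5,255,255));ct=max(cv2.findContours(m,0,2)[0],key=cv2.contourArea);p=cv2.boxPoints(cv2.minAreaRect(ct))
print("tray",[np.round(cast("top",*q,20),0) for q in p],np.round(cast("top",*p.mean(0),20),0))
E
```

```text
Traceback (most recent call last):
  File "h.py", line 45, in nut
    pts=np.vstack([q for q in cv2.findContours(fm,0,1)[0] if cv2.contourArea(q)>200]) if fm.any() else None
        ~~~~~~~~~^^^^^^^^^^^^^^^^^^^^^^^^^^^^^^^^^^^^^^^^^^^^^^^^^^^^^^^^^^^^^^^^^^^^
ValueError: need at least one array to concatenate
```

```bash
sed -i 's/pts=np.vstack.*/q=[q for q in cv2.findContours(fm,0,1)[0] if cv2.contourArea(q)>100];pts=np.vstack(q) if q else None/; s/(h\[...,1\]<70)&(h\[...,2\]>110)/(h[...,1]<90)\&(h[...,2]>95)/' h.py
cat > m.py <<'E'
from h import *
t=cv2.imread("pics/top0.png")[...,::-1].copy()
for c in HUE:
    u,X,a,f=nut(t,c);print(c,np.round(u,1),np.round(X,1),"body",a,"foot",f)
G=t.max(2).astype(float)
# slot edges
E={0:[],1:[]}
for x in list(range(234,262))+list(range(270,297))+list(range(305,334)):
    c=G[:,x];yc=int(185+ (x-232)*0.06+4)
    for s,d in((0,-1),(1,1)):
        y=yc
        while c[y]<80:y+=d
        f=(80-c[y-d])/(c[y]-c[y-d]);E[s].append((x,y-d+d*f))
for s in E:
    q=np.array(E[s]);p=np.polyfit(q[:,0],q[:,1],1);print("slot",s,p,np.abs(np.polyval(p,q[:,0])-q[:,1]).max())
    print([np.round(cast("top",x,np.polyval(p,x),28),1) for x in(232,284,334)])
print("row mid",G[188:192,216:352].mean(0).astype(int).tolist())
k=8;g=cv2.resize(t[238:288,412:462],None,fx=k,fy=k,interpolation=cv2.INTER_CUBIC).max(2)
for th in(140,120):
    m=(g>th).astype(np.uint8);m[:, :150]=0;m[:160]=0;m[310:]=0;m[:,345:]=0
    ct=max(cv2.findContours(m,0,2)[0],key=cv2.contourArea);rc=cv2.minAreaRect(ct);p=(np.array(cv2.boxPoints(rc))+.5)/k-.5+[412,238]
    print("handle top",np.round(p,1).tolist(),[np.round(cast("top",*q,82),1) for q in p],np.round(cast("top",*p.mean(0),82),1))
gg=(g<60).astype(np.uint8);ct=max(cv2.findContours(gg,0,2)[0],key=cv2.contourArea);p=(np.array(cv2.boxPoints(cv2.minAreaRect(ct)))+.5)/k-.5+[412,238]
print("stand",[np.round(cast("top",*q,30),1) for q in p],np.round(cast("top",*p.mean(0),30),1))
h=cv2.cvtColor(t,cv2.COLOR_RGB2HSV);m=cv2.inRange(h,(0,150,60),(5,255,255));ct=max(cv2.findContours(m,0,2)[0],key=cv2.contourArea);p=cv2.boxPoints(cv2.minAreaRect(ct))
print("tray",[np.round(cast("top",*q,20),0) for q in p],np.round(cast("top",*p.mean(0),20),0))
E
python3 m.py
```

```text
blue [343.8 241.4] [ 528.2 -105.5   54. ] body ([97.3, 6.8], array([27. , 27.3])) foot ([102.0, 11.6], array([43.8, 19.4]))
green [289.4 239.4] [530.2   2.   54. ] body ([132.7, 42.7], array([22. , 25.1])) foot ([131.7, 41.8], array([43.5, 19.9]))
yellow [240.  286.6] [436.1  97.9  54. ] body ([98.6, 8.9], array([29.2, 29.3])) foot ([98.6, 8.8], array([43.5, 20.5]))
orange [347.7 282.1] [ 448.4 -113.9   54. ] body ([111.4, 21.2], array([28., 31.])) foot ([107.1, 16.8], array([43.9, 22.2]))
slot 0 [7.07344107e-02 1.63692690e+02] 0.245064681525605
[array([649.6, 121.5,  28. ]), array([643.6,  14.6,  28. ]), array([637.9, -87.8,  28. ])]
slot 1 [6.97804809e-02 1.76400934e+02] 0.26812766071770966
[array([623.9, 120.9,  28. ]), array([618. ,  14.2,  28. ]), array([612.5, -88.1,  28. ])]
row mid [128, 127, 122, 100, 73, 44, 27, 52, 93, 119, 126, 126, 124, 112, 76, 37, 21, 19, 18, 18, 20, 19, 19, 17, 19, 17, 20, 18, 18, 19, 18, 18, 19, 19, 18, 19, 19, 16, 19, 17, 18, 17, 18, 20, 19, 20, 20, 38, 79, 108, 89, 51, 26, 20, 19, 20, 21, 19, 19, 17, 19, 20, 16, 18, 17, 17, 18, 18, 19, 17, 18, 21, 18, 17, 17, 17, 19, 18, 19, 20, 17, 20, 18, 28, 56, 86, 91, 71, 39, 19, 18, 17, 19, 16, 17, 19, 19, 18, 17, 21, 19, 20, 18, 19, 18, 22, 16, 18, 17, 21, 19, 18, 21, 26, 24, 25, 25, 26, 28, 29, 40, 77, 114, 124, 123, 112, 87, 75, 63, 49, 59, 87, 113, 120, 121, 120]Traceback (most recent call last):
  File "m.py", line 21, in <module>
    ct=max(cv2.findContours(m,0,2)[0],key=cv2.contourArea);rc=cv2.minAreaRect(ct);p=(np.array(cv2.boxPoints(rc))+.5)/k-.5+[412,238]
ValueError: max() iterable argument is empty
```

```bash
sed -i 's/in(140,120)/in(110,100)/; s/^print("row mid.*/print("gaps",cast("top",265.1,189.3,17),cast("top",301.5,191,17))/' m.py; python3 m.py | tail -n +7;  python3 -c "
import cv2;t=cv2.imread('pics/top0.png').max(2);print(t[256:276:1,430:458])"
```

```text
slot 1 [6.97804809e-02 1.76400934e+02] 0.26812766071770966
[array([623.9, 120.9,  28. ]), array([618. ,  14.2,  28. ]), array([612.5, -88.1,  28. ])]
gaps [632.74850377  53.70403645  17.        ] [630.35962521 -21.8013593   17.        ]
handle top [[444.1, 267.9], [445.6, 260.3], [451.4, 261.5], [449.8, 269.1]] [array([ 481.2, -293.2,   82. ]), array([ 495.7, -296.2,   82. ]), array([ 493.6, -307.1,   82. ]), array([ 479.1, -304.1,   82. ])] [ 487.4 -300.2   82. ]
handle top [[441.5, 266.8], [444.3, 258.7], [452.5, 261.5], [449.7, 269.6]] [array([ 483.3, -288.4,   82. ]), array([ 498.6, -293.7,   82. ]), array([ 493.6, -309.3,   82. ]), array([ 478.2, -304. ,   82. ])] [ 488.4 -298.8   82. ]
stand [array([ 520.2, -256.6,   30. ]), array([ 525. , -327.5,   30. ]), array([ 461.4, -330.5,   30. ]), array([ 456.7, -259.9,   30. ])] [ 490.7 -293.6   30. ]
tray [array([424., 369.,  20.]), array([593., 361.,  20.]), array([583., 209.,  20.]), array([414., 219.,  20.])] [503. 289.  20.]
[[  6  10   8   9   1  11  16  16  14  13  22  20  26  25  21  25  20  13
   22  20  23  29  46  92 122 12
[... 1534 characters left out ...]
 23  21  22  24  22  22  22  22  23  20  20  18  20  20  28  30  33  46
   56  57  51  30  27  50  87 119 128 129]
 [ 28  23  19  21  21  19  20  15  25  20  22  17  16  18  16  22  20  25
   26  26  23  25  27  49  89 120 127 129]
 [ 23  23  20  26  15  20  24  21  19  21  22  21  16  22  19  23  22  24
   19  15  20  16  22  45  91 122 129 128]
 [ 22  20  23  21  21  17  22  22  23  21  23  20  27  24  18  21  23  19
   17  20  16  20  23  44  87 120 127 127]
 [ 19  22  21  23  19  22  15  19  21  21  24  23  24  17  18  15  18  20
   20  21  25  21  19  39  83 117 123 121]
 [ 22  25  22  23  17  24  22  21  21  24  22  20  23  21  24  24  23  22
   27  29  28  29  30  45  77 115 121 120]]
```

{"name": "play_rows", "arguments": {
  "commands": [
    [[-0.5, 60, -20, 0, 0], [-0.5, 110, -60, 0, 0], [-0.5, 150, -110, 0, 0], [-0.5, 190, -160, 0, 0], [-0.5, 230, -210, 0, 2]]
  ]
}}

```text
clock: 0.72
tcp_pos: [469.5, 396.4, 247.9]
tcp_rot: [-3.141, -0.0, 2.795]
wrist_force: [0.7, -0.1, 0.9]
width: 0.749
```

{"name": "play_rows", "arguments": {
  "commands": [
    [[-0.5, 10, -60, 0, 0], [-0.5, 20, -120, 0, 0], [-0.5, 30, -180, 0, 0], [-0.5, 40, -240, 0, 0], [-0.5, 45, -300, 0, 0]]
  ]
}}

```text
clock: 1.35
tcp_pos: [513.6, 96.1, 248.2]
tcp_rot: [-3.142, 0.0, 2.793]
wrist_force: [1.0, -0.4, 0.3]
width: 0.751
```

{"name": "play_rows", "arguments": {
  "commands": [
    [[-0.5, 0, -60, 0, 0], [-0.5, -5, -120, 0, 0], [-0.5, -10, -180, 0, 0], [-0.5, -15, -240, 0, 0], [-0.5, -25, -300, 0, 0]]
  ]
}}

```text
clock: 1.98
tcp_pos: [488.2, -203.5, 248.2]
tcp_rot: [3.142, 0.0, 2.794]
wrist_force: [1.0, -0.3, 0.4]
width: 0.751
```

{"name": "play_rows", "arguments": {
  "commands": [
    [[-0.5, -3, -60, -40, 0], [-0.5, -5, -92, -80, 0], [-0.5, -5, -92, -80, 0], [-0.5, -5, -92, -80, 0], [-0.5, -5, -92, -80, 0]]
  ]
}}

```text
clock: 2.6
tcp_pos: [484.9, -292.5, 169.6]
tcp_rot: [3.141, 0.002, 2.796]
wrist_force: [0.7, -0.9, 0.6]
width: 0.751
```

{"name": "play_rows", "arguments": {
  "commands": [
    [[-0.5, 0, 0, -50, 0], [-0.5, 0, 0, -85, 0], [-0.5, 0, 0, -100, 0], [-0.5, 0, 0, -111, 0], [-0.5, 0, 0, -111, 0]]
  ]
}}

```text
clock: 3.22
tcp_pos: [484.1, -293.7, 57.7]
tcp_rot: [3.142, 0.001, 2.794]
wrist_force: [0.2, 0.3, 1.1]
width: 0.752
```

{"name": "play_rows", "arguments": {
  "commands": [
    [[0.6, 0, 0, 0, 0], [1, 0, 0, 0, 0], [1, 0, 0, 0, 0], [1, 0, 0, 0, 0], [1, 0, 0, 0, 0]]
  ]
}}

```text
clock: 3.85
tcp_pos: [483.9, -294.3, 58.1]
tcp_rot: [-3.141, 0.001, 2.793]
wrist_force: [-0.9, -0.6, 5.8]
width: 0.203
```

Run:
```python
from h import *
s=snap("side","s1");t=snap("top","t1")
g=lambda i,x,y,w,h,k:cv2.resize(i[y:y+h,x:x+w],(w*k,h*k),interpolation=cv2.INTER_CUBIC)
cv2.imwrite("pics/m2.png",np.hstack([g(s,190,270,100,100,4),g(t,390,210,100,100,4)])[...,::-1]);print(ctrl.get_obs()["wrist_force"],ctrl.get_obs()["width"])
```

```text
[-0.49134725  0.04430508  5.87178959] 0.20085603529836818
```

View pics/m2.png

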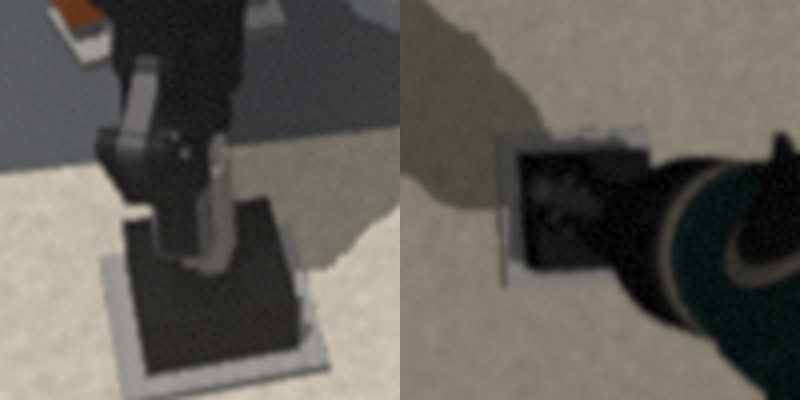

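The gripper holds the handle at the stand: the pads are on it, 17 mm open. I'll open, shift along the pads, turn -90° and squeeze again to centre the gauge.

{"name": "play_rows", "arguments": {
  "commands": [
    [[-0.4, 0, 0, 0, 0], [-0.4, 0, 0, 0, 0], [-0.4, 2, -1, 0, 0], [-0.4, 4.7, -1.7, 0, 0], [-0.4, 4.7, -1.7, 0, -10]]
  ]
}}

```text
clock: 4.58
tcp_pos: [488.7, -295.7, 57.3]
tcp_rot: [3.141, 0.0, 2.615]
wrist_force: [0.4, -0.6, -0.6]
width: 0.702
```

{"name": "play_rows", "arguments": {
  "commands": [
    [[-0.4, 0, 0, 0, -10], [-0.4, 0, 0, 0, -20], [-0.4, 0, 0, 0, -30], [-0.4, 0, 0, 0, -40], [-0.4, 0, 0, 0, -50]]
  ]
}}

```text
clock: 5.2
tcp_pos: [488.6, -295.4, 57.2]
tcp_rot: [3.141, 0.0, 1.741]
wrist_force: [0.8, 0.1, 0.2]
width: 0.702
```

{"name": "play_rows", "arguments": {
  "commands": [
    [[-0.4, 0, 0, 0, -10], [-0.4, 0, 0, 0, -20], [-0.4, 0, 0, 0, -30], [-0.4, 0, 0, 0, -30], [-0.4, 0, 0, 0, -30]]
  ]
}}

```text
clock: 5.82
tcp_pos: [488.5, -295.4, 57.2]
tcp_rot: [-3.142, 0.0, 1.226]
wrist_force: [0.6, 0.5, -0.8]
width: 0.702
```

{"name": "play_rows", "arguments": {
  "commands": [
    [[0.5, 0, 0, 0, 0], [1, 0, 0, 0, 0], [1, 0, 0, 0, 0], [1, 0, 0, 0, 0], [1, 0, 0, 0, 0]]
  ]
}}

```text
clock: 6.45
tcp_pos: [488.4, -295.7, 57.5]
tcp_rot: [3.141, 0.0, 1.223]
wrist_force: [0.9, -0.5, 2.8]
width: 0.207
```

{"name": "play_rows", "arguments": {
  "commands": [
    [[1, 0, 0, 15, 0], [1, 0, 0, 35, 0], [1, 0, 0, 60, 0], [1, 0, 0, 90, 0], [1, 0, 0, 90, 0]]
  ]
}}

```text
clock: 7.08
tcp_pos: [489.5, -295.9, 150.4]
tcp_rot: [3.137, -0.001, 1.223]
wrist_force: [-0.1, -0.4, 0.2]
width: 0.199
```

Run:
```python
from h import *
t=snap("top","t2");s=snap("side","s2");s0=cv2.imread("pics/side0.png")[...,::-1].copy()
print(ctrl.get_obs()["tcp_pos"],ctrl.get_obs()["wrist_force"])
for c in HUE:
    u,X,a,f=nut(t,c) ;r=mask(s,c,"side");r0=mask(s0,c,"side")
    print(c,np.round(u,1),np.round(X,1),f[0],"side",r[1],np.round(r[2],1), "exp hole side px",np.round(proj("side",X),1))
g=lambda i,x,y,w,h,k:cv2.resize(i[y:y+h,x:x+w],(w*k,h*k),interpolation=cv2.INTER_CUBIC)
row=np.hstack([g(s,x-16,y-20,33,40,6) for x,y in((252,257),(248,228),(201,211),(210,266))])
r2=np.hstack([g(s0,220,300,44,60,6),g(s,190,230,88,60,6)])[:, :row.shape[1]]
cv2.imwrite("pics/m3.png",np.vstack([row,r2])[...,::-1])
```

```text
[ 488.35040363 -294.83344471  147.84602643] [ 0.859569   -0.50088027 -0.67171654]
blue [343.5 241.3] [ 528.3 -105.    54. ] [90.9, 0.5] side [253 246   5   4  17] [254.9 247.5] exp hole side px [253.4 249.1]Traceback (most recent call last):
  File "<stdin>", line 6, in <module>
TypeError: 'NoneType' object is not subscriptable
```

Run:
```python
from h import *
rd=lambda n:cv2.imread(f"pics/{n}.png")[...,::-1].copy()
t=rd("t2");s=rd("s2");s0=rd("side0")
for c in HUE:
    r=nut(t,c)
    if r: print(c,np.round(r[0],1),np.round(r[1],1),r[2][0],r[3] and r[3][0], "exp hole side px",np.round(proj("side",r[1]),1))
g=lambda i,x,y,w,h,k:cv2.resize(i[y:y+h,x:x+w],(w*k,h*k),interpolation=cv2.INTER_CUBIC)
row=np.hstack([g(s0,x-16,y-20,33,40,6) for x,y in((252,257),(248,228),(201,211),(210,266))])
r2=np.hstack([g(s0,220,300,44,60,6),g(s,190,230,88,60,6)])[:, :row.shape[1]]
cv2.imwrite("pics/m3.png",np.vstack([row,r2])[...,::-1])
```

```text
blue [343.5 241.3] [ 528.3 -105.    54. ] [97.1, 6.6] [90.9, 0.5] exp hole side px [253.4 249.1]
green [286.7 239.5] [530.    7.3  54. ] [131.8, 41.9] None exp hole side px [247.9 218.7]
yellow [239.2 286.1] [436.9  99.5  54. ] [99.5, 9.8] [96.5, 6.7] exp hole side px [201.4 201.6]
orange [347.6 281.9] [ 448.7 -113.7   54. ] [111.4, 21.2] [110.6, 20.4] exp hole side px [211.  256.2]
```

View pics/m3.png

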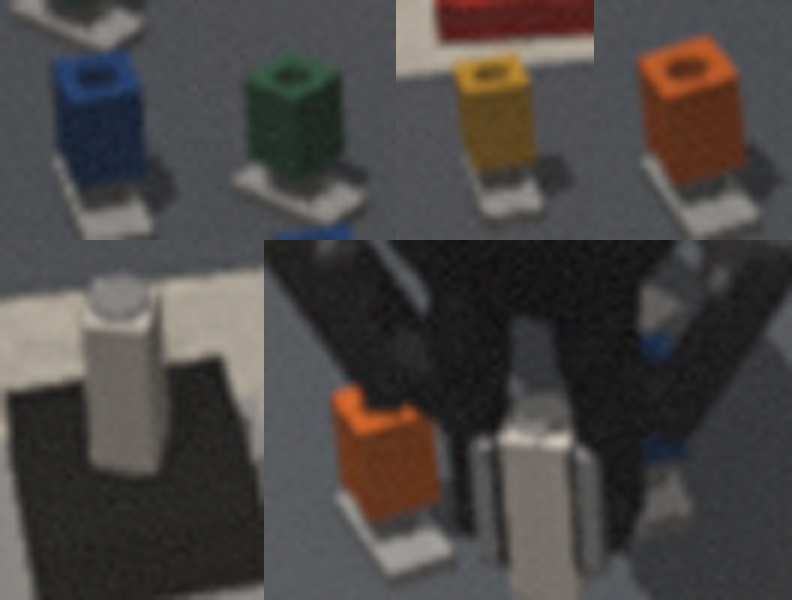

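{"name": "play_rows", "arguments": {
  "commands": [
    [[1, 15, 55, 0, 0], [1, 25, 110, 0, 0], [1, 39.5, 170, 0, 0], [1, 39.5, 190, 0, 0], [1, 39.5, 190, -10, 0]]
  ]
}}

```text
clock: 7.8
tcp_pos: [527.8, -103.1, 136.5]
tcp_rot: [-3.141, -0.001, 1.227]
wrist_force: [-0.2, 0.2, -0.3]
width: 0.2
```

{"name": "play_rows", "arguments": {
  "commands": [
    [[1, 0, 0, -10, 0], [1, 0, 0, -20, 0], [1, 0, 0, -20, 0], [1, 0, 0, -20, 0], [1, 0, 0, -20, 0]]
  ]
}}

```text
clock: 8.43
tcp_pos: [528.0, -105.8, 117.6]
tcp_rot: [3.141, -0.0, 1.222]
wrist_force: [1.2, 0.4, -1.6]
width: 0.204
```

Run:
```python
from h import *
t=snap("top","t3");s=snap("side","s3")
print(ctrl.get_obs()["tcp_pos"],ctrl.get_obs()["wrist_force"])
g=lambda i,x,y,w,h,k:cv2.resize(i[y:y+h,x:x+w],(w*k,h*k),interpolation=cv2.INTER_CUBIC)
cv2.imwrite("pics/m4.png",g(s,215,205,80,75,8)[...,::-1])
```

```text
[ 528.0086263  -105.53141524  117.60224976] [-0.05855787  0.12811938 -0.51407782]
```

View pics/m4.png

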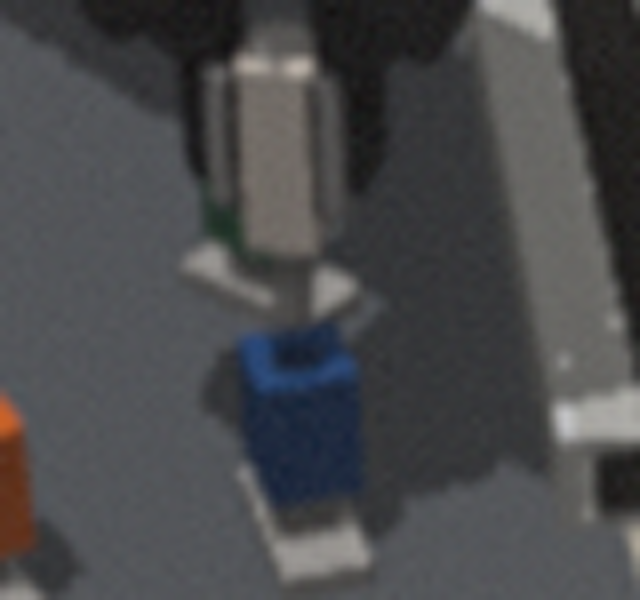

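The pin hangs directly above the blue bore: pin end at about (297,320), bore at (304,355) in the crop, lateral error about 1 mm. I'll lower it gently.

{"name": "play_rows", "arguments": {
  "commands": [
    [[1, 0.7, 0.3, -5, 0], [1, 0.7, 0.3, -9, 0], [1, 0.7, 0.3, -12, 0], [1, 0.7, 0.3, -15, 0], [1, 0.7, 0.3, -17, 0]]
  ]
}}

```text
clock: 9.15
tcp_pos: [528.4, -105.1, 100.1]
tcp_rot: [-3.141, 0.0, 1.223]
wrist_force: [0.4, 0.5, -0.4]
width: 0.203
```

{"name": "play_rows", "arguments": {
  "commands": [
    [[1, 0, 0, -1, 0], [1, 0, 0, -2, 0], [1, 0, 0, -3, 0], [1, 0, 0, -4, 0], [1, 0, 0, -4, 0]]
  ]
}}

```text
clock: 9.78
tcp_pos: [528.4, -105.2, 96.2]
tcp_rot: [-3.141, 0.0, 1.223]
wrist_force: [-0.2, 0.2, -1.0]
width: 0.202
```

{"name": "play_rows", "arguments": {
  "commands": [
    [[1, 0, 0, -1, 0], [1, 0, 0, -2, 0], [1, 0, 0, -3, 0], [1, 0, 0, -4, 0], [1, 0, 0, -4, 0]]
  ]
}}

```text
clock: 10.4
tcp_pos: [529.6, -104.1, 94.4]
tcp_rot: [3.141, -0.004, 1.223]
wrist_force: [-4.6, 5.3, 20.9]
width: 0.204
```

{"name": "play_rows", "arguments": {
  "commands": [
    [[1, 0, 0, 4, 0], [1, 0, 0, 10, 0], [1, 0, 0, 25, 0], [1, 0, 0, 50, 0], [1, 0, 0, 50, 0]]
  ]
}}

```text
clock: 11.02
tcp_pos: [529.8, -105.7, 144.3]
tcp_rot: [3.138, -0.001, 1.223]
wrist_force: [0.2, 0.5, -1.8]
width: 0.201
```

```bash
cat >> h.py <<'E'
def look(tag):
    t=snap("top","t"+tag);s=snap("side","s"+tag);o=ctrl.get_obs();print(np.round(o["tcp_pos"],1),np.round(o["tcp_rot"],3),np.round(o["wrist_force"],1),round(o["width"],3),round(o["clock"],2))
    for c in HUE:
        r=nut(t,c);q=mask(s,c,"side")
        print(c,r and (np.round(r[0],1),np.round(r[1],1),r[2][0],r[3] and r[3][0]),q and (q[1].tolist(),np.round(q[2],1)))
    return t,s
E
python3 - <<'E'
from h import *
look("4")
s0=cv2.imread("pics/side0.png")[...,::-1].copy()
for c in HUE:print(c,mask(s0,c,"side")[1:])
E
```

```text
[ 528.5 -105.   142.5] [ 3.141 -0.     1.223] [-0.3 -0.3 -1.2] 0.201 11.12Traceback (most recent call last):
  File "<stdin>", line 2, in <module>
  File "h.py", line 50, in look
    r=nut(t,c);q=mask(s,c,"side")
  File "h.py", line 38, in nut
    V=cv2.GaussianBlur(g.max(2),(0,0),4).astype(float);lo=V[fe>0].min();hi=np.percentile(V[fe>0],85)
                                                          ~~~~~~~~~~~^^
    return umr_minimum(a, axis, None, out, keepdims, initial, where)
ValueError: zero-size array to reduction operation minimum which has no identity
```

```bash
sed -i 's/^    _,s,ce=r;k=8/    if r[1][4]<60:return None\n    _,s,ce=r;k=8/' h.py
python3 - <<'E'
from h import *
look("4")
s0=cv2.imread("pics/side0.png")[...,::-1].copy()
for c in HUE:print(c,[np.round(v,1).tolist() for v in mask(s0,c,"side")[1:]])
E
```

```text
[ 528.1 -104.9  141.8] [-3.141  0.     1.223] [-0.1  0.2 -0.1] 0.199 11.22
blue None ([245, 246, 15, 22, 273], array([252.2, 255.9]))
green (array([350.1, 268.6]), array([ 474.8, -118.4,   54. ]), [90.9, 0.2], None) None
yellow (array([240. , 286.5]), array([436.2,  97.8,  54. ]), [98.9, 9.2], [103.4, 13.7]) ([206, 210, 1, 3, 3], array([206., 211.]))
orange None ([201, 252, 18, 25, 337], array([209.9, 263.8]))
blue [[245, 246, 15, 21, 253], [252.2, 255.7]]Traceback (most recent call last):
  File "<stdin>", line 4, in <module>
TypeError: 'NoneType' object is not subscriptable
```

```bash
sed -i 's/(a,110,35)/(a,60 if c=="green" and n=="side" else 110,35)/' h.py
python3 - <<'E'
from h import *
for n in("0","4"):
    s=cv2.imread(f"pics/{'side0' if n=='0' else 's4'}.png")[...,::-1].copy()
    t=cv2.imread(f"pics/{'top0' if n=='0' else 't4'}.png")[...,::-1].copy()
    for c in HUE:
        m=mask(s,c,"side");print(n,c,m and [np.round(v,1).tolist() for v in m[1:]])
    r=nut(t,"green",(265,220,312,260));print(r and r[:2])
E
```

```text
0 blue [[245, 246, 15, 21, 253], [252.2, 255.7]]
0 green [[240, 217, 15, 21, 164], [246.1, 225.4]]
0 yellow [[200, 212, 2, 3, 3], [200.3, 213.0]]
0 orange [[201, 252, 18, 25, 339], [209.9, 263.7]]
(array([289.37875988, 239.44325799]), array([530.24398791,   2.04749955,  54.        ]))
4 blue [[245, 246, 15, 22, 273], [252.2, 255.9]]
4 green [[240, 219, 11, 19, 97], [244.0, 228.8]]
4 yellow [[206, 210, 1, 3, 3], [206.0, 211.0]]
4 orange [[201, 252, 18, 25, 337], [209.9, 263.8]]
(array([289.48158261, 239.45672999]), array([530.2206692 ,   1.84364121,  54.        ]))
```

{"name": "play_rows", "arguments": {
  "commands": [
    [[1, 1, 50, 0, 0], [1, 2, 100, 0, 0], [1, 2.2, 107, 0, 0], [1, 2.2, 107, -12, 0], [1, 2.2, 107, -24, 0]]
  ]
}}

```text
clock: 11.85
tcp_pos: [530.3, 0.3, 117.2]
tcp_rot: [-3.141, 0.001, 1.221]
wrist_force: [-0.9, -0.1, -1.2]
width: 0.2
```

Run:
```python
from h import *
s=snap("side","s5")
print(ctrl.get_obs()["tcp_pos"],ctrl.get_obs()["wrist_force"])
g=lambda i,x,y,w,h,k:cv2.resize(i[y:y+h,x:x+w],(w*k,h*k),interpolation=cv2.INTER_CUBIC)
cv2.imwrite("pics/m5.png",g(s,210,175,80,75,8)[...,::-1])
```

```text
[5.29264954e+02 2.85101487e-01 1.15885451e+02] [-1.84131477  0.7139177  -2.16645607]
```

View pics/m5.png

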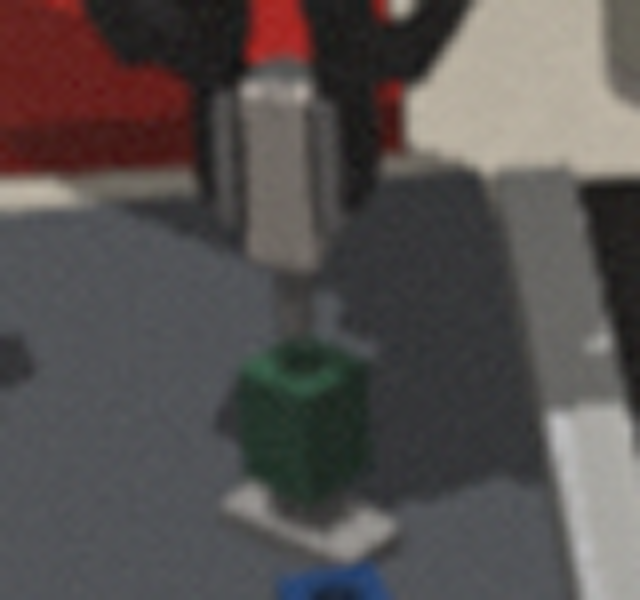

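The pin is above the green bore: pin end (297,330), bore (303,362). I'll correct by about 1–2 mm and lower.

{"name": "play_rows", "arguments": {
  "commands": [
    [[1, 0.9, 1.7, -3, 0], [1, 0.9, 1.7, -7, 0], [1, 0.9, 1.7, -10, 0], [1, 0.9, 1.7, -13, 0], [1, 0.9, 1.7, -15, 0]]
  ]
}}

```text
clock: 12.52
tcp_pos: [531.6, 3.6, 103.2]
tcp_rot: [3.142, -0.0, 1.223]
wrist_force: [0.3, 0.6, -1.2]
width: 0.204
```

{"name": "play_rows", "arguments": {
  "commands": [
    [[1, 0, 0, -1, 0], [1, 0, 0, -2, 0], [1, 0, 0, -3, 0], [1, 0, 0, -4, 0], [1, 0, 0, -4, 0]]
  ]
}}

```text
clock: 13.15
tcp_pos: [531.6, 3.6, 99.2]
tcp_rot: [-3.142, 0.0, 1.223]
wrist_force: [0.0, 0.1, -0.3]
width: 0.201
```

{"name": "play_rows", "arguments": {
  "commands": [
    [[1, 0, 0, -1, 0], [1, 0, 0, -2, 0], [1, 0, 0, -3, 0], [1, 0, 0, -4, 0], [1, 0, 0, -4, 0]]
  ]
}}

```text
clock: 13.78
tcp_pos: [531.7, 3.6, 95.3]
tcp_rot: [3.142, -0.0, 1.223]
wrist_force: [-1.4, 0.4, 0.5]
width: 0.204
```

{"name": "play_rows", "arguments": {
  "commands": [
    [[1, -0.5, -0.7, -1, 0], [1, -0.5, -0.7, -2, 0], [1, -0.5, -0.7, -3, 0], [1, -0.5, -0.7, -3, 0], [1, -0.5, -0.7, -3, 0]]
  ]
}}

```text
clock: 14.4
tcp_pos: [532.2, 3.6, 94.2]
tcp_rot: [3.141, -0.003, 1.223]
wrist_force: [-2.9, 2.8, 18.7]
width: 0.204
```

{"name": "play_rows", "arguments": {
  "commands": [
    [[1, 0, 0, 4, 0], [1, 0, 0, 10, 0], [1, 0, 0, 25, 0], [1, 0, 0, 50, 0], [1, 0, 0, 50, 0]]
  ]
}}

```text
clock: 15.02
tcp_pos: [532.4, 2.6, 144.3]
tcp_rot: [3.138, -0.002, 1.223]
wrist_force: [0.9, -0.2, -0.7]
width: 0.207
```

{"name": "play_rows", "arguments": {
  "commands": [
    [[1, -40, 40, 0, 0], [1, -80, 80, 0, 0], [1, -95, 95, 0, 0], [1, -95, 95, -12, 0], [1, -95, 95, -24, 0]]
  ]
}}

```text
clock: 15.65
tcp_pos: [436.7, 97.4, 117.6]
tcp_rot: [3.141, 0.0, 1.223]
wrist_force: [0.7, -0.1, -0.8]
width: 0.202
```

{"name": "play_rows", "arguments": {
  "commands": [
    [[1, 0, 0, 0, 0], [1, 0, 0, 0, 0], [1, 0, 0, 0, 0], [1, 0, 0, 0, 0]]
  ]
}}

```text
clock: 16.15
tcp_pos: [436.3, 97.7, 118.5]
tcp_rot: [3.141, -0.0, 1.222]
wrist_force: [-0.3, 0.6, -1.0]
width: 0.203
```

Run:
```python
from h import *
t=snap("top","t6");s=snap("side","s6")
for c in("orange","blue"):
    r=nut(t,c);print(c,r and (r[:2],r[2][0]),)
    m=mask(s,c,"side");print(m and m[1:])
print(ctrl.get_obs()["tcp_pos"],ctrl.get_obs()["wrist_force"])
g=lambda i,x,y,w,h,k:cv2.resize(i[y:y+h,x:x+w],(w*k,h*k),interpolation=cv2.INTER_CUBIC)
cv2.imwrite("pics/m6.png",np.hstack([g(s,160,160,80,75,5),g(t,200,240,80,75,5)])[...,::-1])
```

```text
orange ((array([347.54775197, 281.98633255]), array([ 448.57696234, -113.63303813,   54.        ])), [110.6, 20.4])
(array([201, 252,  18,  25, 338], dtype=int32), array([209.92307692, 263.71893491]))
blue ((array([343.7279912 , 241.64870966]), array([ 527.62936274, -105.41994531,   54.        ])), [97.9, 7.5])
(array([245, 245,  15,  23, 259], dtype=int32), array([252.08108108, 255.78764479]))
[436.21295295  97.8659679  118.43780289] [-0.57768151  0.06540587 -0.81760255]
```

View pics/m6.png

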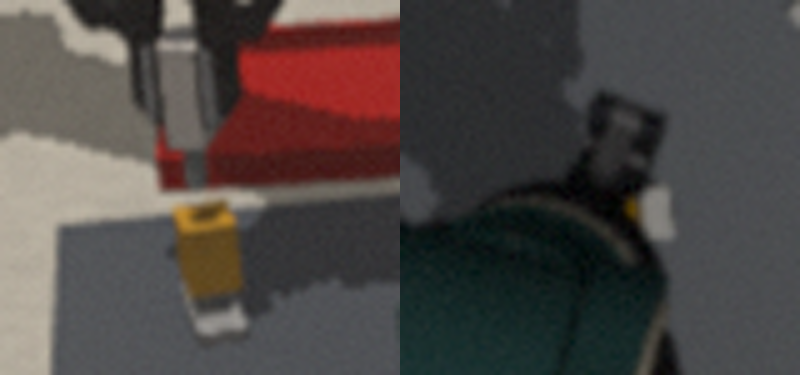

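Run:
```python
from h import *
HUE["yellow"]=(14,32)
for f in("side0","s6"):
    s=cv2.imread(f"pics/{f}.png")[...,::-1].copy();m=mask(s,"yellow","side",(185,190,225,225));print(f,[np.round(v,2).tolist() for v in m[1:]])
for p in((528,-105.5,67),(436.2,97.9,68),(436.2,97.9,54),(528,-105,54),(530,1,67),(530.5,2,54)):print(p,np.round(proj("side",p),2))
```

```text
side0 [[195, 200, 13, 19, 206], [201.13, 209.08]]
s6 [[195, 200, 13, 19, 206], [201.16, 209.23]]
(528, -105.5, 67) [252.94 243.47]
(436.2, 97.9, 68) [200.48 196.36]
(436.2, 97.9, 54) [201.09 201.95]
(528, -105, 54) [253.21 249.08]
(530, 1, 67) [247.91 214.8 ]
(530.5, 2, 54) [248.41 219.96]
```

{"name": "play_rows", "arguments": {
  "commands": [
    [[1, 1.5, 0, -4, 0], [1, 1.5, 0, -8, 0], [1, 1.5, 0, -11, 0], [1, 1.5, 0, -14, 0], [1, 1.5, 0, -16, 0]]
  ]
}}

```text
clock: 16.88
tcp_pos: [437.5, 97.8, 102.1]
tcp_rot: [-3.141, 0.0, 1.223]
wrist_force: [-0.5, 0.7, -0.3]
width: 0.205
```

{"name": "play_rows", "arguments": {
  "commands": [
    [[1, 0, 0, -1, 0], [1, 0, 0, -2, 0], [1, 0, 0, -3, 0], [1, 0, 0, -4, 0], [1, 0, 0, -4, 0]]
  ]
}}

```text
clock: 17.5
tcp_pos: [437.6, 97.8, 98.3]
tcp_rot: [-3.142, 0.0, 1.223]
wrist_force: [0.6, -0.4, -1.0]
width: 0.204
```

{"name": "play_rows", "arguments": {
  "commands": [
    [[1, 0, 0, -1, 0], [1, 0, 0, -2, 0], [1, 0, 0, -3, 0], [1, 0, 0, -5, 0], [1, 0, 0, -6, 0]]
  ]
}}

```text
clock: 18.12
tcp_pos: [437.5, 97.8, 92.1]
tcp_rot: [-3.142, 0.0, 1.223]
wrist_force: [-0.2, 0.1, -0.9]
width: 0.202
```

Past the fault depth with no force, so yellow's bore is open. I'll continue to home (tcp about 81).

{"name": "play_rows", "arguments": {
  "commands": [
    [[1, 0, 0, -2, 0], [1, 0, 0, -4, 0], [1, 0, 0, -6, 0], [1, 0, 0, -8, 0], [1, 0, 0, -9, 0]]
  ]
}}

```text
clock: 18.75
tcp_pos: [437.5, 97.8, 83.1]
tcp_rot: [-3.141, 0.0, 1.223]
wrist_force: [-0.4, 0.4, -0.9]
width: 0.201
```

{"name": "play_rows", "arguments": {
  "commands": [
    [[1, 0, 0, -1, 0], [1, 0, 0, -2, 0], [1, 0, 0, -2.5, 0], [1, 0, 0, -2.5, 0]]
  ]
}}

```text
clock: 19.25
tcp_pos: [437.9, 97.9, 81.4]
tcp_rot: [-3.141, -0.001, 1.223]
wrist_force: [-2.1, -0.7, 9.9]
width: 0.207
```

{"name": "play_rows", "arguments": {
  "commands": [
    [[1, 0, 0, 10, 0], [1, 0, 0, 25, 0], [1, 0, 0, 45, 0], [1, 0, 0, 64, 0], [1, 0, 0, 64, 0]]
  ]
}}

```text
clock: 19.88
tcp_pos: [438.4, 98.3, 145.9]
tcp_rot: [3.14, -0.002, 1.223]
wrist_force: [-0.6, 1.1, -1.2]
width: 0.205
```

{"name": "play_rows", "arguments": {
  "commands": [
    [[1, 3, -55, 0, 0], [1, 6, -110, 0, 0], [1, 9, -165, 0, 0], [1, 11.2, -211.5, 0, 0], [1, 11.2, -211.5, 0, 0]]
  ]
}}

```text
clock: 20.5
tcp_pos: [448.1, -117.6, 144.6]
tcp_rot: [3.141, 0.002, 1.215]
wrist_force: [0.0, 0.6, -0.2]
width: 0.203
```

{"name": "play_rows", "arguments": {
  "commands": [
    [[1, 0, 0, -12, 0], [1, 0, 0, -24, 0], [1, 0, 0, -26, 0], [1, 0, 0, -26, 0], [1, 0, 0, -26, 0]]
  ]
}}

```text
clock: 21.12
tcp_pos: [449.1, -113.4, 119.0]
tcp_rot: [3.141, -0.0, 1.223]
wrist_force: [-0.3, -0.3, -0.2]
width: 0.199
```

Run:
```python
from h import *
t=snap("top","t7");s=snap("side","s7")
for c in("orange","blue","yellow","green"):
    m=mask(s,c,"side");print(c,m and [np.round(v,1).tolist() for v in m[1:]])
p=ctrl.get_obs()["tcp_pos"];print(p,ctrl.get_obs()["wrist_force"])
print(proj("side",p-[0,0,50.5]),proj("side",[448.6,-113.7,54]))
g=lambda i,x,y,w,h,k:cv2.resize(i[y:y+h,x:x+w],(w*k,h*k),interpolation=cv2.INTER_CUBIC)
cv2.imwrite("pics/m7.png",g(s,170,215,80,75,8)[...,::-1])
```

```text
orange [[201, 252, 18, 25, 337], [210.0, 263.9]]
blue [[245, 246, 15, 22, 264], [252.1, 256.2]]
yellow [[204, 203, 1, 1, 1], [204.0, 203.0]]
green [[240, 217, 15, 20, 123], [246.8, 225.3]]
[ 449.04703678 -113.5788038   119.06421672] [ 0.01183437  0.16767253 -1.20486189]
[210.54346754 249.6448503 ] [210.97365873 256.23127331]
```

View pics/m7.png

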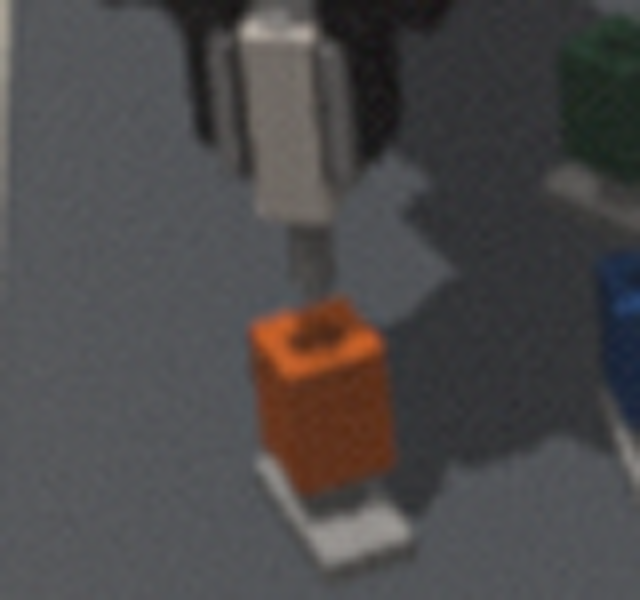

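The pin end (315,295) is above the orange bore (318,333), so they're aligned. Lowering.

{"name": "play_rows", "arguments": {
  "commands": [
    [[1, 0, 0, -4, 0], [1, 0, 0, -8, 0], [1, 0, 0, -11, 0], [1, 0, 0, -14, 0], [1, 0, 0, -16, 0]]
  ]
}}

```text
clock: 21.85
tcp_pos: [448.7, -113.7, 102.6]
tcp_rot: [-3.141, 0.0, 1.223]
wrist_force: [-0.1, 0.6, 0.5]
width: 0.204
```

{"name": "play_rows", "arguments": {
  "commands": [
    [[1, 0, 0, -1, 0], [1, 0, 0, -2, 0], [1, 0, 0, -3, 0], [1, 0, 0, -4, 0], [1, 0, 0, -5, 0]]
  ]
}}

```text
clock: 22.48
tcp_pos: [448.8, -113.6, 97.7]
tcp_rot: [3.142, -0.0, 1.223]
wrist_force: [-0.3, 0.4, 0.1]
width: 0.201
```

{"name": "play_rows", "arguments": {
  "commands": [
    [[1, 0, 0, -1, 0], [1, 0, 0, -2, 0], [1, 0, 0, -3, 0], [1, 0, 0, -5, 0], [1, 0, 0, -6, 0]]
  ]
}}

```text
clock: 23.1
tcp_pos: [448.8, -113.7, 91.6]
tcp_rot: [-3.141, 0.0, 1.223]
wrist_force: [0.6, 0.9, -0.0]
width: 0.207
```

{"name": "play_rows", "arguments": {
  "commands": [
    [[1, 0, 0, -3, 0], [1, 0, 0, -6, 0], [1, 0, 0, -9, 0], [1, 0, 0, -10, 0], [1, 0, 0, -10, 0]]
  ]
}}

```text
clock: 23.72
tcp_pos: [448.7, -113.7, 81.7]
tcp_rot: [-3.142, 0.0, 1.223]
wrist_force: [-0.8, 0.3, -0.0]
width: 0.206
```

{"name": "play_rows", "arguments": {
  "commands": [
    [[1, 0, 0, 10, 0], [1, 0, 0, 25, 0], [1, 0, 0, 45, 0], [1, 0, 0, 64, 0], [1, 0, 0, 64, 0]]
  ]
}}

```text
clock: 24.35
tcp_pos: [450.1, -113.8, 147.5]
tcp_rot: [3.138, -0.002, 1.223]
wrist_force: [-0.2, 0.3, -0.4]
width: 0.201
```

{"name": "play_rows", "arguments": {
  "commands": [
    [[1, 12, -55, 0, 0], [1, 24, -110, 0, 0], [1, 36, -165, 0, 0], [1, 39.7, -182, 0, 0], [1, 39.7, -182, 0, 0]]
  ]
}}

```text
clock: 24.98
tcp_pos: [487.8, -296.3, 145.2]
tcp_rot: [-3.14, 0.0, 1.221]
wrist_force: [-0.3, 0.7, -1.3]
width: 0.202
```

{"name": "play_rows", "arguments": {
  "commands": [
    [[1, 0, 0, -15, 0], [1, 0, 0, -30, 0], [1, 0, 0, -40, 0], [1, 0, 0, -50, 0], [1, 0, 0, -50, 0]]
  ]
}}

```text
clock: 25.6
tcp_pos: [488.1, -295.3, 94.9]
tcp_rot: [-3.14, -0.0, 1.223]
wrist_force: [0.7, -0.3, -0.5]
width: 0.203
```

{"name": "play_rows", "arguments": {
  "commands": [
    [[1, 0.3, -0.2, -6, 0], [1, 0.3, -0.2, -11, 0], [1, 0.3, -0.2, -16, 0], [1, 0.3, -0.2, -20, 0], [1, 0.3, -0.2, -20, 0]]
  ]
}}

```text
clock: 26.22
tcp_pos: [488.6, -295.8, 75.5]
tcp_rot: [-3.141, 0.0, 1.223]
wrist_force: [0.5, -0.6, -1.3]
width: 0.203
```

{"name": "play_rows", "arguments": {
  "commands": [
    [[1, 0, 0, -4, 0], [1, 0, 0, -8, 0], [1, 0, 0, -12, 0], [1, 0, 0, -16, 0], [1, 0, 0, -17, 0]]
  ]
}}

```text
clock: 26.85
tcp_pos: [488.6, -295.8, 58.5]
tcp_rot: [-3.141, 0.0, 1.223]
wrist_force: [0.5, -1.1, -0.4]
width: 0.199
```

{"name": "play_rows", "arguments": {
  "commands": [
    [[-0.4, 0, 0, 0, 0], [-0.4, 0, 0, 0, 0], [-0.4, 0, 0, 0, 0], [-0.4, 0, 0, 20, 0], [-0.4, 0, 0, 60, 0]]
  ]
}}

```text
clock: 27.48
tcp_pos: [488.0, -295.6, 119.5]
tcp_rot: [-3.139, 0.0, 1.222]
wrist_force: [0.4, -0.1, 0.2]
width: 0.696
```

{"name": "play_rows", "arguments": {
  "commands": [
    [[-0.2, 0, 0, 50, 0], [-0.2, -10, 50, 60, 10], [-0.2, -20, 105, 60, 20], [-0.2, -30, 160, 60, 30], [-0.2, -39.8, 182, 60, 40]]
  ]
}}

```text
clock: 28.1
tcp_pos: [448.7, -110.8, 179.8]
tcp_rot: [3.14, -0.001, 1.93]
wrist_force: [-0.3, -0.0, 0.3]
width: 0.599
```

{"name": "play_rows", "arguments": {
  "commands": [
    [[-0.2, 0, 0, -40, 0], [-0.2, 0, 0, -80, 0], [-0.2, 0, 0, -80, 0], [-0.2, 0, 0, -80, 0]]
  ]
}}

```text
clock: 28.6
tcp_pos: [449.9, -114.6, 100.4]
tcp_rot: [3.14, 0.001, 1.92]
wrist_force: [0.1, 0.5, 0.7]
width: 0.601
```

Run:
```python
from h import *
t,s=look("8")
g=lambda i,x,y,w,h,k:cv2.resize(i[y:y+h,x:x+w],(w*k,h*k),interpolation=cv2.INTER_CUBIC)
cv2.imwrite("pics/m8.png",np.hstack([g(s,170,215,100,150,4),g(t,310,220,100,150,4)])[...,::-1])
```

```text
[ 450.2 -114.3  100.5] [3.139e+00 1.000e-03 1.921e+00] [ 0.1 -0.1  0.6] 0.597 28.7
blue (array([343.7, 241.7]), array([ 527.5, -105.4,   54. ]), [96.9, 6.4], [98.6, 8.1]) ([245, 245, 15, 23, 274], array([252.1, 255.7]))
green (array([385.3, 305.3]), array([ 404.4, -188. ,   54. ]), [91.0, 0.2], None) ([240, 217, 15, 20, 146], array([246.4, 225.9]))
yellow (array([239.4, 286.4]), array([436.3,  99.1,  54. ]), [98.9, 9.2], [91.0, 1.1]) ([203, 212, 3, 4, 5], array([204.2, 213.6]))
orange None ([202, 252, 17, 25, 329], array([210.2, 264.1]))
```

View pics/m8.png

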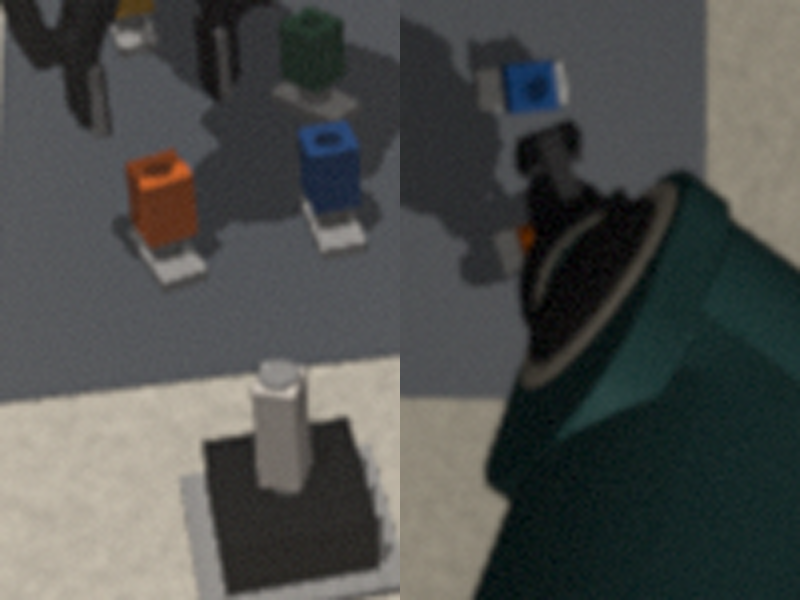

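The gauge is upright in the stand, and the open fingers straddle orange. Descending to grip.

{"name": "play_rows", "arguments": {
  "commands": [
    [[-0.2, -1, 0.5, -30, 0], [-0.2, -1, 0.5, -50, 0], [-0.2, -1, 0.5, -59, 0], [-0.2, -1, 0.5, -59, 0]]
  ]
}}

```text
clock: 29.2
tcp_pos: [448.4, -113.6, 40.3]
tcp_rot: [3.141, 0.0, 1.921]
wrist_force: [0.1, 0.7, -0.1]
width: 0.598
```

{"name": "play_rows", "arguments": {
  "commands": [
    [[0.5, 0, 0, 0, 0], [1, 0, 0, 0, 0], [1, 0, 0, 0, 0], [1, 0, 0, 0, 0], [1, 0, 0, 0, 0]]
  ]
}}

```text
clock: 29.82
tcp_pos: [448.7, -113.4, 40.7]
tcp_rot: [3.14, 0.0, 1.921]
wrist_force: [-1.2, 0.3, 6.5]
width: 0.272
```

{"name": "play_rows", "arguments": {
  "commands": [
    [[1, 0, 0, 20, 0], [1, 0, 0, 50, 0], [1, 0, 0, 90, 0], [1, 0, 0, 90, 0], [1, 0, 0, 90, 0]]
  ]
}}

```text
clock: 30.45
tcp_pos: [447.7, -112.8, 129.5]
tcp_rot: [3.142, -0.001, 1.921]
wrist_force: [0.3, 0.5, -1.1]
width: 0.268
```

{"name": "play_rows", "arguments": {
  "commands": [
    [[1, 50, 15, 0, -10], [1, 100, 30, 0, -20], [1, 150, 45, 0, -23], [1, 177, 54, 0, -23], [1, 177, 54, 0, -23]]
  ]
}}

```text
clock: 31.08
tcp_pos: [625.7, -58.1, 127.4]
tcp_rot: [-3.139, 0.001, 1.522]
wrist_force: [-0.5, -0.5, -1.4]
width: 0.271
```

{"name": "play_rows", "arguments": {
  "commands": [
    [[1, 0, 0, 0, 0], [1, 0, 0, -20, 0], [1, 0, 0, -20, 0], [1, 0, 0, -20, 0], [1, 0, 0, -20, 0]]
  ]
}}

```text
clock: 31.7
tcp_pos: [625.2, -59.6, 110.2]
tcp_rot: [3.141, -0.0, 1.519]
wrist_force: [0.3, -0.1, -0.6]
width: 0.266
```

{"name": "play_rows", "arguments": {
  "commands": [
    [[1, 1.6, 0, -15, 0], [1, 1.6, 0, -30, 0], [1, 1.6, 0, -34, 0], [1, 1.6, 0, -34, 0], [1, 1.6, 0, -34, 0]]
  ]
}}

```text
clock: 32.33
tcp_pos: [626.9, -59.6, 76.1]
tcp_rot: [3.141, 0.0, 1.519]
wrist_force: [-0.2, -0.7, -0.1]
width: 0.271
```

Run:
```python
from h import *
t,s=look("9")
g=lambda i,x,y,w,h,k:cv2.resize(i[y:y+h,x:x+w],(w*k,h*k),interpolation=cv2.INTER_CUBIC)
cv2.imwrite("pics/m9.png",g(s,250,180,90,100,6)[...,::-1])
```

```text
[626.9 -59.4  76.2] [ 3.141 -0.     1.52 ] [ 0.2 -0.3 -0.8] 0.272 32.42
blue (array([343.4, 241.5]), array([ 527.9, -104.8,   54. ]), [96.9, 6.5], [146.7, 56.8]) ([245, 246, 15, 22, 262], array([252.1, 255.9]))
green (array([267.6, 248.3]), array([512.1,  44.9,  54. ]), [90.9, 0.8], None) ([240, 217, 16, 20, 223], array([247.1, 226.2]))
yellow None ([199, 217, 3, 1, 3], array([200., 217.]))
orange None ([293, 213, 7, 22, 133], array([296.4, 223.7]))
```

View pics/m9.png

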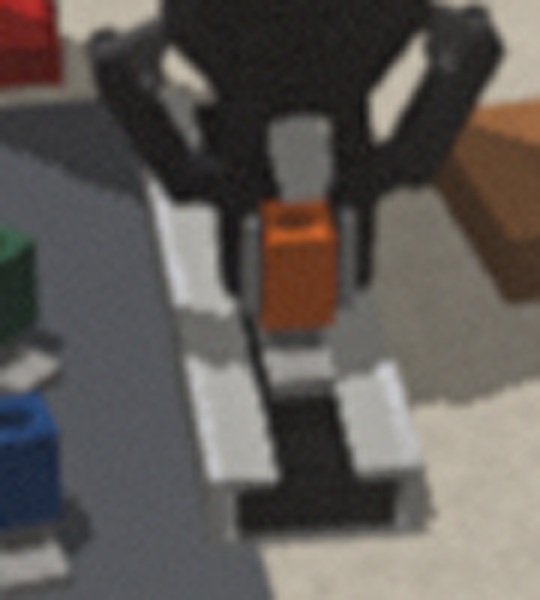

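The orange nut hangs over the slot. Its foot spans 270–335 and the slot 268–340 at the same rows, so it's centred. Lowering in.

{"name": "play_rows", "arguments": {
  "commands": [
    [[1, 0, 0, -3, 0], [1, 0, 0, -6, 0], [1, 0, 0, -8, 0], [1, 0, 0, -10, 0], [1, 0, 0, -10, 0]]
  ]
}}

```text
clock: 33.05
tcp_pos: [626.5, -59.3, 65.6]
tcp_rot: [-3.141, 0.0, 1.52]
wrist_force: [0.3, -0.9, -1.8]
width: 0.271
```

{"name": "play_rows", "arguments": {
  "commands": [
    [[1, 0, 0, -2, 0], [1, 0, 0, -4, 0], [1, 0, 0, -6, 0], [1, 0, 0, -8, 0], [1, 0, 0, -8, 0]]
  ]
}}

```text
clock: 33.67
tcp_pos: [626.6, -59.4, 57.8]
tcp_rot: [-3.141, -0.0, 1.52]
wrist_force: [-0.3, 1.2, 1.3]
width: 0.272
```

{"name": "play_rows", "arguments": {
  "commands": [
    [[1, 0, 0, -2, 0], [1, 0, 0, -4, 0], [1, 0, 0, -4.5, 0], [1, 0, 0, -4.5, 0]]
  ]
}}

```text
clock: 34.17
tcp_pos: [626.7, -59.4, 53.5]
tcp_rot: [3.141, -0.0, 1.52]
wrist_force: [-0.7, 0.6, 4.0]
width: 0.277
```

{"name": "play_rows", "arguments": {
  "commands": [
    [[1, 0, 0, 0, 10], [1, 0, 0, 0, 20], [1, 0, 0, 0, 30], [1, 0, 0, 0, 40], [1, 0, 0, 0, 50]]
  ]
}}

```text
clock: 34.8
tcp_pos: [627.5, -59.7, 53.8]
tcp_rot: [3.14, 0.002, 2.398]
wrist_force: [-0.1, -1.3, 3.8]
width: 0.273
```

{"name": "play_rows", "arguments": {
  "commands": [
    [[1, 0, 0, 0, 10], [1, 0, 0, 0, 20], [1, 0, 0, 0, 30], [1, 0, 0, 0, 40], [1, 0, 0, 0, 40]]
  ]
}}

```text
clock: 35.42
tcp_pos: [627.4, -59.6, 53.8]
tcp_rot: [3.141, 0.002, 3.088]
wrist_force: [0.8, -0.2, 3.6]
width: 0.273
```

{"name": "play_rows", "arguments": {
  "commands": [
    [[0.1, 0, 0, 0, 0], [0.1, 0, 0, 0, 0], [0.1, 0, 0, 0, 0], [0.1, 0, 0, 20, 0], [0.1, 0, 0, 60, 0]]
  ]
}}

```text
clock: 36.05
tcp_pos: [625.6, -59.3, 113.5]
tcp_rot: [-3.141, -0.003, 3.09]
wrist_force: [0.3, -0.4, 0.6]
width: 0.451
```

{"name": "play_rows", "arguments": {
  "commands": [
    [[-0.2, -15, 10, 60, -10], [-0.2, -30, 40, 60, -20], [-0.2, -60, 80, 60, -30], [-0.2, -90, 110, 60, -40], [-0.2, -120, 140, 60, -50]]
  ]
}}

```text
clock: 36.67
tcp_pos: [505.9, 81.9, 174.6]
tcp_rot: [3.14, -0.0, 2.212]
wrist_force: [0.8, 0.9, 0.3]
width: 0.603
```

Run:
```python
from h import *
HUE["yellow"]=(16,32)
t,s=look("10")
print(nut(t,"orange",(280,175,345,215)))
m=mask(s,"orange","side",(270,190,330,270));print(m and [np.round(v,1).tolist() for v in m[1:]])
g=lambda i,x,y,w,h,k:cv2.resize(i[y:y+h,x:x+w],(w*k,h*k),interpolation=cv2.INTER_CUBIC)
cv2.imwrite("pics/m10.png",np.hstack([g(s,180,180,160,100,4)[:,:640]])[...,::-1])
```

```text
[503.6  84.9 174. ] [ 3.142 -0.004  2.221] [ 1.1 -0.5 -0.3] 0.6 36.77
blue (array([343.8, 241.7]), array([ 527.6, -105.5,   54. ]), [98.0, 7.6], [114.2, 23.9]) ([245, 245, 15, 23, 258], array([252.1, 255.8]))
green (array([224.9, 269.1]), array([469.7, 128.4,  54. ]), [90.9, 1.2], None) ([240, 217, 16, 21, 196], array([246.9, 226.1]))
yellow None ([195, 200, 13, 19, 206], array([201.2, 209.1]))
orange None ([291, 222, 9, 22, 168], array([295.6, 232. ]))
(array([322.69155436, 190.45805111]), array([628.54505414, -62.71993593,  54.        ]), ([177.6, 87.7], array([28.3, 31.7])), ([100.8, 10.4], array([73.7, 74.8])))
[[291, 222, 15, 22, 274], [298.2, 232.3]]
```

View pics/m10.png

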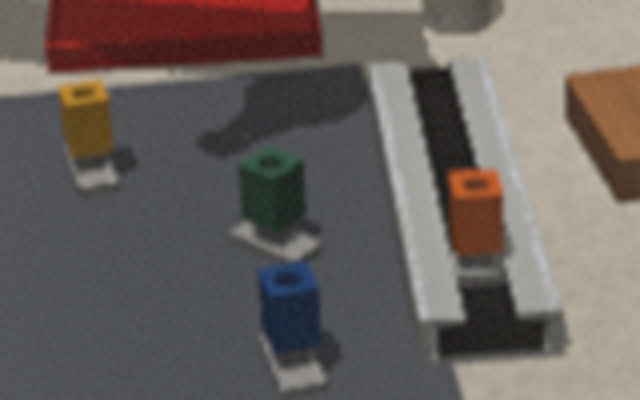

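Orange stands in the rail, body square and foot across the slot under the lips (top bore at about (299,225) in the side view). Now yellow.

{"name": "play_rows", "arguments": {
  "commands": [
    [[-0.2, -40, 8, 0, -10], [-0.2, -66.6, 13, 0, -20], [-0.2, -66.6, 13, 0, -28], [-0.2, -66.6, 13, -40, -28], [-0.2, -66.6, 13, -60, -28]]
  ]
}}

```text
clock: 37.4
tcp_pos: [440.3, 93.5, 113.1]
tcp_rot: [3.141, -0.001, 1.73]
wrist_force: [0.2, 0.9, -0.3]
width: 0.596
```

{"name": "play_rows", "arguments": {
  "commands": [
    [[-0.2, 0, 0, 0, 0], [-0.2, 0, 0, 0, 0], [-0.2, 0, 0, 0, 0]]
  ]
}}

```text
clock: 37.78
tcp_pos: [440.9, 93.8, 114.4]
tcp_rot: [3.139, -0.001, 1.729]
wrist_force: [0.1, -0.1, 0.2]
width: 0.603
```

{"name": "play_rows", "arguments": {
  "commands": [
    [[-0.2, -3.9, 4.1, -20, 0], [-0.2, -3.9, 4.1, -50, 0], [-0.2, -3.9, 4.1, -73.5, 0], [-0.2, -3.9, 4.1, -73.5, 0]]
  ]
}}

```text
clock: 38.28
tcp_pos: [435.6, 97.5, 39.3]
tcp_rot: [-3.14, 0.0, 1.729]
wrist_force: [0.4, 0.3, 0.6]
width: 0.602
```

{"name": "play_rows", "arguments": {
  "commands": [
    [[0.5, 0, 0, 0, 0], [1, 0, 0, 0, 0], [1, 0, 0, 0, 0], [1, 0, 0, 0, 0], [1, 0, 0, 0, 0]]
  ]
}}

```text
clock: 38.9
tcp_pos: [437.0, 97.9, 40.9]
tcp_rot: [3.139, -0.001, 1.729]
wrist_force: [-1.3, -1.1, 6.5]
width: 0.273
```

{"name": "play_rows", "arguments": {
  "commands": [
    [[1, 0, 0, 20, 0], [1, 0, 0, 50, 0], [1, 0, 0, 90, 0], [1, 0, 0, 90, 0], [1, 0, 0, 90, 0]]
  ]
}}

```text
clock: 39.52
tcp_pos: [435.6, 98.1, 129.7]
tcp_rot: [-3.142, -0.001, 1.73]
wrist_force: [-1.0, -0.3, -0.9]
width: 0.27
```

{"name": "play_rows", "arguments": {
  "commands": [
    [[1, 50, -20, 0, -6], [1, 105, -45, 0, -12], [1, 155, -65, 0, -12], [1, 194, -82, 0, -12], [1, 194, -82, 0, -12]]
  ]
}}

```text
clock: 40.15
tcp_pos: [631.3, 13.1, 127.8]
tcp_rot: [-3.141, 0.003, 1.517]
wrist_force: [-0.5, 0.0, -1.2]
width: 0.271
```

{"name": "play_rows", "arguments": {
  "commands": [
    [[1, 0, 0, 0, 0], [1, 0, 0, -20, 0], [1, 0, 0, -20, 0], [1, 0, 0, -20, 0], [1, 0, 0, -20, 0]]
  ]
}}

```text
clock: 40.78
tcp_pos: [630.3, 15.9, 110.2]
tcp_rot: [3.141, -0.0, 1.52]
wrist_force: [-0.3, 0.2, -0.7]
width: 0.273
```

{"name": "play_rows", "arguments": {
  "commands": [
    [[1, 0.7, 0, -15, 0], [1, 0.7, 0, -28, 0], [1, 0.7, 0, -36, 0], [1, 0.7, 0, -40, 0], [1, 0.7, 0, -44, 0]]
  ]
}}

```text
clock: 41.4
tcp_pos: [630.9, 15.6, 65.6]
tcp_rot: [3.141, 0.0, 1.519]
wrist_force: [0.4, 0.2, -1.0]
width: 0.279
```

{"name": "play_rows", "arguments": {
  "commands": [
    [[1, 0, 0, -2, 0], [1, 0, 0, -4, 0], [1, 0, 0, -6, 0], [1, 0, 0, -8, 0], [1, 0, 0, -8, 0]]
  ]
}}

```text
clock: 42.02
tcp_pos: [630.9, 15.7, 57.9]
tcp_rot: [3.141, -0.0, 1.519]
wrist_force: [-0.8, -0.4, 0.9]
width: 0.27
```

{"name": "play_rows", "arguments": {
  "commands": [
    [[1, 0, 0, -2, 0], [1, 0, 0, -4, 0], [1, 0, 0, -4.5, 0], [1, 0, 0, -4.5, 0]]
  ]
}}

```text
clock: 42.52
tcp_pos: [630.9, 15.7, 53.5]
tcp_rot: [3.141, -0.0, 1.52]
wrist_force: [0.0, 0.2, 3.7]
width: 0.271
```

{"name": "play_rows", "arguments": {
  "commands": [
    [[1, 0, 0, 0, 10], [1, 0, 0, 0, 20], [1, 0, 0, 0, 30], [1, 0, 0, 0, 40], [1, 0, 0, 0, 50]]
  ]
}}

```text
clock: 43.15
tcp_pos: [631.3, 15.9, 53.7]
tcp_rot: [3.141, 0.001, 2.398]
wrist_force: [-0.1, 0.1, 2.5]
width: 0.273
```

{"name": "play_rows", "arguments": {
  "commands": [
    [[1, 0, 0, 0, 10], [1, 0, 0, 0, 20], [1, 0, 0, 0, 30], [1, 0, 0, 0, 40], [1, 0, 0, 0, 40]]
  ]
}}

```text
clock: 43.78
tcp_pos: [631.3, 15.6, 53.7]
tcp_rot: [3.141, 0.001, 3.088]
wrist_force: [0.2, -0.4, 3.6]
width: 0.276
```

{"name": "play_rows", "arguments": {
  "commands": [
    [[0.1, 0, 0, 0, 0], [0.1, 0, 0, 0, 0], [0.1, 0, 0, 0, 0], [0.1, 0, 0, 20, 0], [0.1, 0, 0, 60, 0]]
  ]
}}

```text
clock: 44.4
tcp_pos: [629.8, 15.7, 113.4]
tcp_rot: [-3.141, -0.003, 3.09]
wrist_force: [0.3, 0.1, 0.1]
width: 0.451
```

{"name": "play_rows", "arguments": {
  "commands": [
    [[-0.2, -30, 10, 60, -10], [-0.2, -60, 40, 60, -20], [-0.2, -90, 80, 60, -30], [-0.2, -120, 110, 60, -36], [-0.2, -150, 140, 60, -36]]
  ]
}}

```text
clock: 45.02
tcp_pos: [480.1, 157.0, 174.8]
tcp_rot: [3.139, 0.001, 2.461]
wrist_force: [-0.0, 0.5, 0.9]
width: 0.599
```

Run:
```python
from h import *
HUE["yellow"]=(16,32)
t,s=look("11")
for c,r in(("orange",(300,175,345,215)),("yellow",(265,175,305,215)),("green",(265,220,312,260))):
    q=nut(t,c,r);print(c,q and (np.round(q[0],1),np.round(q[1],1),q[2],np.round(cast("top",*q[0],69),1)),q and q[3])
g=lambda i,x,y,w,h,k:cv2.resize(i[y:y+h,x:x+w],(w*k,h*k),interpolation=cv2.INTER_CUBIC)
cv2.imwrite("pics/m11.png",np.hstack([g(s,230,180,100,100,4),g(t,250,160,100,100,4)])[...,::-1])
```

```text
[477.8 159.7 174.3] [ 3.140e+00 -3.000e-03  2.469e+00] [-0.   0.  -0.1] 0.6 45.12
blue (array([343.7, 241.7]), array([ 527.6, -105.4,   54. ]), [97.3, 6.8], [114.3, 24.0]) ([245, 246, 15, 22, 260], array([252., 256.]))
green (array([289.4, 239.5]), array([530.1,   1.9,  54. ]), [132.6, 42.7], [132.1, 42.1]) ([240, 217, 15, 21, 200], array([246.6, 225.8]))
yellow None ([287, 203, 13, 21, 227], array([293.2, 212.4]))
orange None ([289, 220, 11, 24, 177], array([295.6, 231.2]))
orange (array([322.6, 190.5]), array([628.5, -62.5,  54. ]), ([177.1, 87.2], array([28.3, 31.9])), array([627. , -61.3,  69. ])) ([101.0, 10.6], array([73.7, 74.8]))
yellow (array([284.7, 187.6]), array([633.2,  13. ,  54. ]), ([176.4, 86.3], array([28.7, 31.3])), array([631.6,  12.9,  69. ])) ([177.7, 87.5], array([74.9, 74.3]))
green (array([289.4, 239.5]), array([530.1,   1.9,  54. ]), ([132.6, 42.7], array([21.7, 25. ])), array([530.3,   2. ,  69. ])) ([132.1, 42.1], array([45.1, 21.3]))
```

View pics/m11.png

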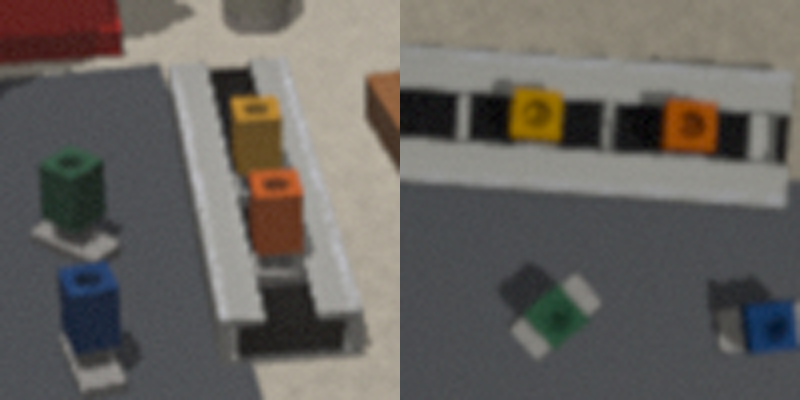

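Both good nuts sit in the rail at about (627,-61) and (632,13), square with the slot. Green is unmoved at (530,2), and I'll take it next.

{"name": "play_rows", "arguments": {
  "commands": [
    [[-0.2, 18, -55, 0, -9], [-0.2, 36, -110, 0, -9], [-0.2, 52.8, -157.2, 0, -9], [-0.2, 52.8, -157.2, -40, -9], [-0.2, 52.8, -157.2, -65, -9]]
  ]
}}

```text
clock: 45.75
tcp_pos: [534.1, -3.0, 108.2]
tcp_rot: [3.141, 0.001, 2.302]
wrist_force: [-0.2, -0.2, -0.2]
width: 0.594
```

{"name": "play_rows", "arguments": {
  "commands": [
    [[-0.2, 0, 0, 0, 0], [-0.2, 0, 0, 0, 0], [-0.2, 0, 0, 0, 0]]
  ]
}}

```text
clock: 46.12
tcp_pos: [534.6, -1.3, 109.8]
tcp_rot: [3.139, 0.001, 2.305]
wrist_force: [0.3, 0.0, -0.4]
width: 0.602
```

{"name": "play_rows", "arguments": {
  "commands": [
    [[-0.2, -4, 3.8, -20, 0], [-0.2, -4, 3.8, -50, 0], [-0.2, -4, 3.8, -69, 0], [-0.2, -4, 3.8, -69, 0]]
  ]
}}

```text
clock: 46.62
tcp_pos: [529.0, 2.2, 38.6]
tcp_rot: [-3.14, -0.001, 2.305]
wrist_force: [-0.3, 0.4, 1.1]
width: 0.6
```

{"name": "play_rows", "arguments": {
  "commands": [
    [[0.5, 0, 0, 0, 0], [1, 0, 0, 0, 0], [1, 0, 0, 0, 0], [1, 0, 0, 0, 0], [1, 0, 0, 0, 0]]
  ]
}}

```text
clock: 47.25
tcp_pos: [530.2, 2.4, 40.1]
tcp_rot: [3.14, 0.001, 2.305]
wrist_force: [-0.2, 0.4, 5.8]
width: 0.276
```

{"name": "play_rows", "arguments": {
  "commands": [
    [[1, 0, 0, 20, 0], [1, 0, 0, 60, 0], [1, 0, 40, 70, 0], [1, 0, 90, 70, 0], [1, 0, 140, 70, 0]]
  ]
}}

```text
clock: 47.88
tcp_pos: [529.4, 143.6, 109.6]
tcp_rot: [3.141, 0.0, 2.304]
wrist_force: [0.9, 0.3, -0.3]
width: 0.274
```

{"name": "play_rows", "arguments": {
  "commands": [
    [[1, 0, 50, 0, 0], [1, 0, 100, 0, 0], [1, 0, 148, 0, 0], [1, 0, 148, -20, 0], [1, 0, 148, -40, 0]]
  ]
}}

```text
clock: 48.5
tcp_pos: [529.1, 289.7, 68.0]
tcp_rot: [-3.141, 0.0, 2.305]
wrist_force: [-0.4, -0.1, -1.4]
width: 0.272
```

{"name": "play_rows", "arguments": {
  "commands": [
    [[1, 0, 0, -8, 0], [1, 0, 0, -14, 0], [1, 0, 0, -18, 0], [1, 0, 0, -21, 0], [1, 0, 0, -21, 0]]
  ]
}}

```text
clock: 49.12
tcp_pos: [529.7, 290.3, 48.4]
tcp_rot: [3.141, 0.0, 2.305]
wrist_force: [-0.6, 0.9, -1.1]
width: 0.271
```

{"name": "play_rows", "arguments": {
  "commands": [
    [[1, 0, 0, -1, 0], [1, 0, 0, -2, 0], [1, 0, 0, -3, 0], [1, 0, 0, -3.5, 0], [1, 0, 0, -3.5, 0]]
  ]
}}

```text
clock: 49.75
tcp_pos: [529.5, 290.3, 44.7]
tcp_rot: [-3.141, 0.0, 2.305]
wrist_force: [0.9, 0.5, -0.9]
width: 0.27
```

{"name": "play_rows", "arguments": {
  "commands": [
    [[0.1, 0, 0, -0.7, 0], [0.1, 0, 0, 0, 0], [0.1, 0, 0, 0, 0], [0.1, 0, 0, 30, 0], [0.1, 0, 0, 80, 0]]
  ]
}}

```text
clock: 50.38
tcp_pos: [528.5, 289.6, 124.1]
tcp_rot: [-3.138, -0.0, 2.305]
wrist_force: [1.6, -0.2, -0.3]
width: 0.453
```

{"name": "play_rows", "arguments": {
  "commands": [
    [[-0.2, 0, -50, 30, -8], [-0.2, 0, -110, 30, -16], [-0.2, 0, -170, 30, -24], [-0.2, 0, -230, 30, -32], [-0.2, 0, -290, 30, -35]]
  ]
}}

```text
clock: 51.0
tcp_pos: [529.5, -1.4, 155.2]
tcp_rot: [3.141, -0.0, 1.692]
wrist_force: [0.1, 0.4, 0.4]
width: 0.598
```

{"name": "play_rows", "arguments": {
  "commands": [
    [[-0.2, -1, -60, 0, 0], [-0.2, -1.5, -104, 0, 0], [-0.2, -1.5, -104, -30, 0], [-0.2, -1.5, -104, -50, 0], [-0.2, -1.5, -104, -50, 0]]
  ]
}}

```text
clock: 51.62
tcp_pos: [527.0, -102.8, 103.3]
tcp_rot: [-3.138, -0.001, 1.695]
wrist_force: [-0.2, 0.0, -0.2]
width: 0.597
```

Run:
```python
from h import *
t,s=look("12")
q=nut(t,"green",(110,205,190,295));print(q and (np.round(q[0],1),np.round(q[1],1)))
m=mask(s,"green","side",(190,160,265,200));print(m and m[1:])
g=lambda i,x,y,w,h,k:cv2.resize(i[y:y+h,x:x+w],(w*k,h*k),interpolation=cv2.INTER_CUBIC)
cv2.imwrite("pics/m12.png",np.hstack([g(s,185,150,100,130,4),g(t,110,200,90,130,4)])[...,::-1])
```

```text
[ 528.4 -103.1  105. ] [3.142 0.    1.695] [-0.5  0.4 -0. ] 0.601 51.73
blue None ([245, 246, 15, 22, 273], array([252.4, 256.1]))
green (array([352.4, 265.5]), array([ 481.1, -123. ,   54. ]), [90.9, 0.2], None) None
yellow None ([296, 217, 3, 2, 3], array([297. , 217.3]))
orange None ([288, 208, 12, 36, 232], array([295.2, 227.1]))
(array([144.5, 238.6]), array([527.3, 289.6,  54. ]))
None
```

View pics/m12.png

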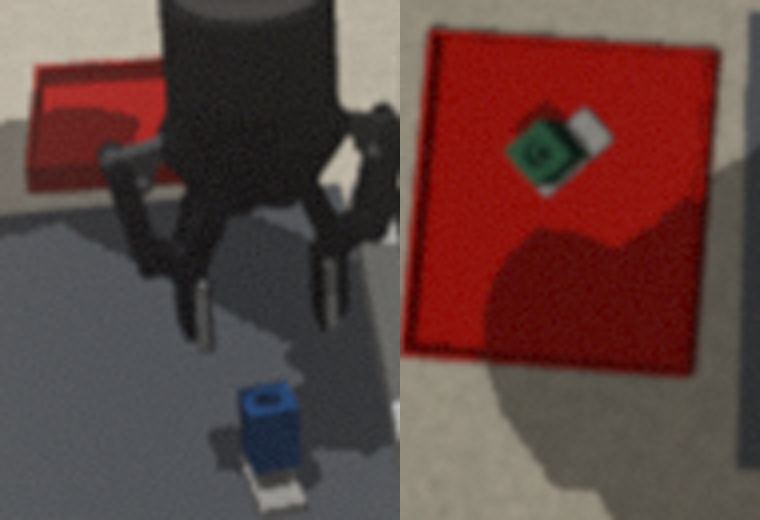

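Green stands upright in the tray. Blue lies between the open fingers, so I'll take it.

{"name": "play_rows", "arguments": {
  "commands": [
    [[-0.2, -0.5, -2.1, -20, 0], [-0.2, -0.5, -2.1, -45, 0], [-0.2, -0.5, -2.1, -64, 0], [-0.2, -0.5, -2.1, -64, 0]]
  ]
}}

```text
clock: 52.22
tcp_pos: [526.5, -105.6, 39.3]
tcp_rot: [-3.139, -0.001, 1.694]
wrist_force: [0.5, 0.6, -0.1]
width: 0.599
```

{"name": "play_rows", "arguments": {
  "commands": [
    [[0.5, 0, 0, 0, 0], [1, 0, 0, 0, 0], [1, 0, 0, 0, 0], [1, 0, 0, 0, 0], [1, 0, 0, 0, 0]]
  ]
}}

```text
clock: 52.85
tcp_pos: [528.3, -105.9, 41.6]
tcp_rot: [3.14, 0.0, 1.694]
wrist_force: [0.2, -0.3, 5.8]
width: 0.271
```

{"name": "play_rows", "arguments": {
  "commands": [
    [[1, 0, 0, 20, 0], [1, 0, 0, 60, 0], [1, -5, 50, 90, 0], [1, -10, 105, 90, 0], [1, -20, 160, 90, 0]]
  ]
}}

```text
clock: 53.48
tcp_pos: [507.8, 56.0, 132.3]
tcp_rot: [3.139, -0.001, 1.694]
wrist_force: [0.5, 0.3, -0.9]
width: 0.27
```

{"name": "play_rows", "arguments": {
  "commands": [
    [[1, -10, 60, 0, 0], [1, -20, 120, 0, 0], [1, -30, 175, 0, 0], [1, -42, 235, 0, 0], [1, -42, 235, -10, 0]]
  ]
}}

```text
clock: 54.1
tcp_pos: [463.8, 295.8, 121.8]
tcp_rot: [3.14, -0.003, 1.704]
wrist_force: [-0.0, -1.1, -1.2]
width: 0.273
```

{"name": "play_rows", "arguments": {
  "commands": [
    [[1, 0, 0, -25, 0], [1, 0, 0, -50, 0], [1, 0, 0, -65, 0], [1, 0, 0, -72, 0], [1, 0, 0, -72, 0]]
  ]
}}

```text
clock: 54.72
tcp_pos: [465.8, 288.9, 48.9]
tcp_rot: [3.142, 0.0, 1.694]
wrist_force: [0.2, -0.9, -0.7]
width: 0.269
```

{"name": "play_rows", "arguments": {
  "commands": [
    [[1, 0, 0, -1, 0], [1, 0, 0, -2, 0], [1, 0, 0, -3, 0], [1, 0, 0, -3, 0]]
  ]
}}

```text
clock: 55.22
tcp_pos: [465.6, 289.3, 45.8]
tcp_rot: [3.142, -0.0, 1.694]
wrist_force: [-0.1, 0.1, -1.1]
width: 0.265
```

{"name": "play_rows", "arguments": {
  "commands": [
    [[0.1, 0, 0, -0.5, 0], [0.1, 0, 0, -0.5, 0], [0.1, 0, 0, 0, 0], [0.1, 0, 0, 30, 0], [0.1, 0, 0, 80, 0]]
  ]
}}

```text
clock: 55.85
tcp_pos: [464.6, 288.5, 125.4]
tcp_rot: [-3.139, 0.002, 1.694]
wrist_force: [1.0, 1.1, -0.4]
width: 0.447
```

{"name": "play_rows", "arguments": {
  "commands": [
    [[0.1, -30, 30, 40, 0], [0.1, -60, 70, 80, 0], [0.1, -90, 120, 120, 0], [0.1, -120, 170, 120, 0], [0.1, -150, 220, 120, 0]]
  ]
}}

```text
clock: 56.48
tcp_pos: [314.7, 511.1, 247.2]
tcp_rot: [3.141, -0.002, 1.694]
wrist_force: [0.6, -0.1, -0.7]
width: 0.448
```

{"name": "play_rows", "arguments": {
  "commands": [
    [[0.1, 0, 0, 0, 0], [0.1, 0, 0, 0, 0], [0.1, 0, 0, 0, 0], [0.1, 0, 0, 0, 0], [0.1, 0, 0, 0, 0]]
  ]
}}

```text
clock: 57.1
tcp_pos: [316.2, 508.7, 245.9]
tcp_rot: [3.142, -0.0, 1.693]
wrist_force: [-1.0, 0.2, 0.4]
width: 0.451
```

Run:
```python
from h import *
HUE["yellow"]=(16,32)
t,s=look("13")
for c,r in(("orange",(300,175,345,215)),("yellow",(265,175,305,215)),("green",(110,205,190,295)),("blue",(110,205,190,295))):
    q=nut(t,c,r);print(c,q and (np.round(q[0],1),np.round(q[1],1),q[2],np.round(cast("top",*q[0],69),1)))
g=lambda i,x,y,w,h,k:cv2.resize(i[y:y+h,x:x+w],(w*k,h*k),interpolation=cv2.INTER_CUBIC)
cv2.imwrite("pics/m13.png",np.vstack([g(s,170,140,200,150,4)[:, :],])[...,::-1])
cv2.imwrite("pics/m14.png",np.vstack([g(t,105,110,362,190,2),g(s,180,280,362,110,2)])[...,::-1])
```

```text
[315.9 509.  245.9] [ 3.142 -0.     1.693] [0.7 0.  0.4] 0.448 57.2
blue None None
green None None
yellow None ([287, 203, 13, 21, 227], array([293.2, 212.4]))
orange None ([288, 214, 12, 30, 194], array([295.2, 230. ]))
orange (array([322.7, 190.4]), array([628.7, -62.7,  54. ]), ([177.5, 87.6], array([28.4, 31.3])), array([627.2, -61.5,  69. ]))
yellow (array([284.7, 187.5]), array([633.3,  13. ,  54. ]), ([176.5, 86.3], array([28.7, 30.7])), array([631.8,  12.9,  69. ]))
green (array([144.5, 238.6]), array([527.2, 289.6,  54. ]), ([135.0, 45.3], array([24.2, 27. ])), array([527.5, 284.9,  69. ]))
blue (array([149.4, 268.4]), array([468.7, 278.1,  54. ]), ([96.6, 7.5], array([31.8, 22.6])), array([469.9, 273.5,  69. ]))
```

View pics/m14.png

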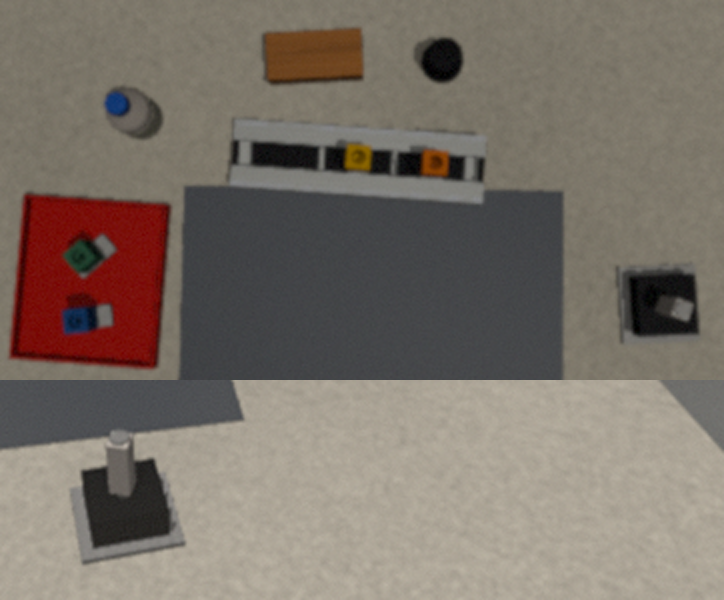

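All is in place: two nuts in the rail, two standing in the tray, the gauge upright in its stand and the bystanders where they were. Handing in.

```bash
python3 -c "
from rig import ctrl
print(ctrl.job_done(),ctrl.get_obs()['clock'])"
```

```text
the job is handed in; nothing more can be done
the job is handed in; nothing more can be done
```

The job is handed in. It took about 57 s of robot time, and no verdict was reported.

**Gauge trials:** I tried the nuts in the order blue, green, yellow, orange; white was not on the bench. Blue and green stopped the pin at about 10 mm depth, at roughly 21 N and 19 N on the wrist. Yellow and orange took the whole pin.

**Placing:** Yellow is in the middle seat and orange in the -y seat, each pressed down and twisted a quarter turn. Green and blue are in the tray, and the gauge is back in its stand.

**Last checks:**
- **Rail:** the final pictures put both nuts within about 1 mm of the slot's centre line. Their sides are in line with the rail to within about 1°.
- **Tray:** both nuts look upright.
- **Gauge and bystanders:** the gauge is upright, and the bottle, loupe and case show no movement.
- **Arm:** clear of everything.

**Disagreements:**
- The last bore reading for blue in the tray, (469, 278), was about 11 mm off the release point, (466, 289). I put this down to shading in the colour mask. Either position is well inside the tray.
- The two cameras differed by 2–3 mm throughout. I worked from the top view, checked it against the measured tool position, and the fits went in without side force.

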